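# Fit the external retaining ring on the gearmotor shaft with circlip pliers

## Robot

A 7-joint arm with a two-finger parallel gripper is mounted at the origin on a cart in front of the work surface, level with it; the furniture and walls round the work are solid. World frame = base frame: x ahead of the robot, y to its left, z up, the work surface at z = 0. Lengths are in m, angles in degrees, forces in N, time in s.
With the tool pointing down it reaches from about 0.4 to 0.85 m from the base axis. Payload 4.4 kg.
Tool frame: the origin (TCP) lies between the finger pads; the fingertips stand 8 mm ahead of it and the grasp point (between the pads) lies 11 mm behind it (arm.tip_extent is the distance from the TCP to the fingertips, in m); z points along the fingers, y is the line along which they close (so a half turn about z gives the same grasp; the last joint's range is limited). The gripper opens to 94 mm and grips with 3 to 60 N. Pads are 16 mm wide; open, the fingers measure 119 mm over their backs; the gripper's body (75 mm by 177 mm) begins 78 mm behind the grasp point.
Start: joints at [-75.905, 36.005, 2.206, 86.941, -1.547, 57.084, -1.146], TCP at [0.199, 0.619, 0.213] pointing down, gripper open.
Joint ranges: [-175.42, 175.42], [-21.48, 121.26], [-71.46, 75.88], [10.55, 141.38], [-63.04, 243.04], [13.31, 113.54], [-168.57, 168.57]. Speed limits (degrees/s): [147.25, 147.25, 180, 180, 180, 180, 180].

## Interface

Orientations are given as a 3x3 rotation matrix whose columns are the frame's x, y, z axes.
In Python, from station import telemetry, optics, arm gives the robot as it stands.
- The arm moves only by the tool carry_out, never from a script. Its argument "moves" is one flat list of numbers, 7 for each row, row after row: the turn, a rotation vector about the tool's x, y, z in rad, then the shift along the tool's x, y, z in cm, then the opening, from 0 (shut) to 1 (fully open). In form: [rx, ry, rz, dx, dy, dz, fingers, rx, ry, rz, dx, dy, dz, fingers, ...]. A call has 1 to 20 rows; each row shifts and turns the commanded pose from where the row before left it, along the tool's axes as they then stand; what a row does not reach is not made up. A row lasts 1/8 s, in which the tool goes at most 62.5 mm and 10.7 degrees, less where a joint would pass 70% of its speed; a pose out of reach is approached as far as the arm can. A call is refused whole if a number of a shift passes 6.25 or a number of a turn 0.188, either way. A call with a gripper value outside its range is refused whole. The fingers move at their own pace and stop on an object; the grip force is fixed at half the most. Time passes only in rows, so rows that do not move let the fingers close. It gives the time, the measured TCP pose, the force, the opening and the grip force at its end, in the units of the state.
- telemetry.get_state(): the state, without advancing time (a new reading comes with each control period).
- optics.capture(name): name is "scene" or "top"; returns a dict with "pixels" (400x640x3 uint8, red, green, blue), "z_map" (400x640 float32, m along the optical axis (not along the pixel's ray), 0 where there is no reading), "K" (3x3 intrinsics, pixels), "rvec" (rotation vector, rad) and "tvec" (3), from world to camera coordinates, as OpenCV has them. Camera axes: x right, y down, z forward; pixel columns grow to the right and rows downward; lengths in m; the calibration is good to about 2 mm. A picture is of the moment at which its call begins.
- arm.sign_off(): hands the job in; it is judged then, once.
Trained networks look in the newest picture that a camera, given by its name, has taken for a name from the list of things; names that differ only in an ending like _2 or _b are one class to them, and where a whole thing is asked for, a point or a joint stands for the part that bears it (a point fixed in the world has none). Each returns a list of dicts, best first, with "p" (0 to 1); they miss things now and then, are a little off and sometimes report something else, mostly with a low value. They report only what shows in the picture. A call takes as long as a camera call.
- optics.silhouettes(camera, query): "pixels" (400x640 bool, what is visible of it) and "extent" ([left, top, right, bottom] as shares, 0 to 1, of the picture: columns of its width, rows of its height, round what is visible of it).
- optics.pinpoint(camera, query): "location" ([column, row] as shares, 0 to 1, of the picture: columns of its width, rows of its height: a listed point, or the origin of a listed thing).
The state is a dict: "time": time; "q": joint angles; "qvel": joint speeds; "joint_torque": joint torques, N m; "position": TCP position; "tcp_rot": TCP orientation; "contact_force": force on the tool from outside, world axes, zero at the start; "moment": the same for the moment, N m; "finger_gap": opening from 0.0 (shut) to 1.0 (fully open); "finger_force": force on a finger pad.
Only numpy, scipy, OpenCV 4.12 (cv2) and the standard library are available. Lean on these libraries where they do the work, as an engineer would, in place of code of your own. Each camera call takes 0.05 s, during which the arm holds its last target. There are 200 camera calls.

## Task

Use the external circlip pliers lying on the worktop (squeezing their handles spreads the two pins) to take the retaining ring off its small stand by its two eyes, spread it, slide it over the end of the inclined gearmotor shaft and let it close fully home in the groove, so that the belt pulley is secured. Then draw the pins out and lay the pliers flat on the worktop again. Handle the ring only with the pliers, never with the fingers, and leave the two bottles and the tin standing where they are.

Things in the scene. Friction and masses are not known exactly. Their poses are not given: they have to be found in the camera images.
- pliers: External circlip pliers: bright steel, two straight black handle sleeves, 180 mm long, 18 mm thick, lying flat, 0.11 kg. Only these have two thin round pins at the nose. Origin: on the pivot axis at the underside. x forward to the pins, y left, z up as it lies. This body is the left lever (the levers do not cross); in a squeeze it turns half the angle against the tool's centre line.
- pliers_squeeze (a joint): Angle between the levers, rad: 0 = handles apart, pins close together (as it lies); at most 0.58. Squeezing the handles spreads the pins, each by 61 mm x half the angle. Spring: 62 mm behind the pivot the handles need 13 N to begin to close, 17 N at 0.4 rad, plus up to 6 N when the pins spread the ring: let the gripper have 30 N or more and set the spread by its opening.
- handle_left (a point): Point on the outer face of the left sleeve, 62 mm behind the pivot, 9 mm above the underside: the place to grip across both handles. Relaxed, the two handles measure 59 mm here over their outer faces, squeezed by an angle q about 59 - 62 q mm. Sleeves: 18 mm high, from 38 to 112 mm behind the pivot, outer faces parallel to each other at q = 0.2.
- handle_right (a point): The same point on the right sleeve, mirrored.
- pin_left (a point): Root of the left pin, at the blunt 9.5 x 12.5 mm end of the jaw (a stop for the ring), 60 mm ahead of the pivot, 6.1 mm left of the centre line when relaxed, 9 mm above the underside. A pin is 4 mm thick and 8 mm long (last 2 mm thinner), points forward. The pins are parallel at a squeeze of 0.08; beyond that they lean outward, so a ring slightly spread on them does not slip off.
- pin_right (a point): Root of the right pin, the mirror image of pin_left.
- ring: Retaining ring, dark steel, 5 mm thick, outer radius 28 mm, two eyed lugs at its gap reaching out to 40 mm; 0.03 kg. Origin: centre of the circle, mid thickness; x to the lugs, z out of the face (to the robot's side as it hangs), y to the left arm. This body is the left arm. Relaxed inner radius 21.7 mm, with three lobes (back, and 18 degrees above the middle of each side) on radius 18 mm.
- ring_spread (a joint): Spread of the ring, rad, arm against arm about its back: 0 = relaxed, at most 0.5. It springs shut: 3 N at each eye to begin, 5 N at 0.3 rad. It clears the 40 mm shaft from 0.26 if also shifted 4 mm down (ring_back 29 mm from the shaft axis); 0.32 to 0.38 gives room. In the plane of the groove, lift it so that the back lobe enters first, then let it close.
- ring_back (a point): Back of the ring, opposite the gap, 24.9 mm from the centre, mid thickness: the line about which the arms spread.
- eye_left (a point): Centre of the hole in the left lug, mid thickness. Holes 7 mm wide, through; relaxed 33 mm from the ring's centre towards the lugs and 8.5 mm left of the gap's middle, so the two are 17 mm apart: the pins match them at a squeeze of 0.08 rad. As the ring hangs on its stand, nothing is behind the lugs.
- eye_right (a point): Centre of the hole in the right lug, the mirror image of eye_left.
- groove (a point): Centre of the shaft's empty groove, 125 mm above the worktop. z along the shaft out of its free end, 30 degrees above level; x up the inclined face; y sideways. Groove: radius 17.9, 7.6 mm wide. In front of it the shaft has radius 20 for 8 mm, then a bevel 5 mm long to radius 15 mm. Behind: a collar of radius 23.5, 8 mm long; then the pulley, radius 36.5, its face 11.8 mm behind this point.
- motor_stand: Fixed grey stand with an inclined plate carrying the gearmotor with its toothed belt pulley. Origin on the worktop; the groove's centre lies 45 mm before it (-x). Base 150 x 112 mm, from -45 to +105 mm in x; the plate reaches 0.16 m high.
- ring_stand: Fixed small grey stand, base 96 x 76 mm, with an inclined plate (56 x 64 mm, facing 30 degrees above level) and two 6 mm pegs on which the ring hangs, its back face on the plate; the pegs stand out 3 mm past the ring's front, the lugs stand clear above the plate. Origin on the worktop below the ring's centre, which is 66 mm up.
- wash_bottle: White wash bottle with a bent red spout, 62 x 93 x 159 mm, a bystander; origin at its foot.
- flux_bottle: Small white dropper bottle, 48 mm wide, 132 mm high, a bystander; origin at its foot.
- microscope_front (a point): Point on the worktop below the front of the fixed stereo microscope, whose head hangs over the middle of the bench: its eyepieces, 0.44 to 0.52 m high, reach 50 mm nearer to the robot than this point; the lens, 35 mm behind it, hangs down to 0.25 m. The head is 0.16 m wide. Held tilted, the gripper and wrist lean forward: keep them clear of it.
- screw_tin: Round tin, 57 mm wide, 35 mm high, a bystander; origin under its middle. It stands by the fixed black hot-air station at the right of the work: 0.31 m high, its left side at y = -0.22 m; its hanging handpiece, from 0.30 m up, reaches to y = -0.18 m at x = 0.37 to 0.50 m. Keep the hand clear of it.
- long_nose: Long-nose pliers, 47 x 150 x 12 mm, lying, no pins at the nose: not for this job, fixed in place; origin under the middle, long way along y.
- side_cutter: Side cutters, 47 x 123 x 12 mm, lying: not for this job, fixed in place; origin under the middle, long way along y.

How it is judged:
By the outcome, as a careful person would: the job done as asked, in the order asked, and still so for the second after the job is handed in, with the robot touching nothing.
It also fails if it takes over 72 s, if anything falls off the work surface, if the arm or the gripper's body presses on something with over 40 N, if the wrist force passes 120 N, or if a joint passes its speed limit or range.

## Working session

There is one attempt and no reset: what is moved stays moved. The work goes in short steps, Python scripts to look and compute and a tool call to move; the robot and the scene stay as the last step left them, time stands still between calls to the robot, and variables do not carry over. Pictures are saved under pics/ and viewed, at most 10 in all, crops included, and the job is handed in when it is done.

Besides the shell and the picture viewer there is one more tool, called after "Call:" as name(argument=value, ...) on one line, values as JSON. carry_out: Moves the arm, as the interface text tells. Its arguments: {"type":"object","properties":{"moves":{"type":"array"}},"required":["moves"]}

```bash
ls; mkdir -p pics
cat > h.py <<'E'
import numpy as np, cv2
from station import telemetry, optics, arm
def cap(n,save=None):
    c=optics.capture(n)
    if save: cv2.imwrite('pics/'+save,c['pixels'][:,:,::-1])
    return c
def cam(c):
    R=cv2.Rodrigues(np.array(c['rvec'],float))[0]; return R,np.array(c['tvec'],float).ravel(),np.array(c['K'])
def world(c,u,v,d):
    R,t,K=cam(c); return R.T@(d*(np.linalg.inv(K)@[u,v,1])-t)
def ray(c,u,v):
    R,t,K=cam(c); return -R.T@t, R.T@(np.linalg.inv(K)@[u,v,1])
def onz(c,u,v,z):
    o,d=ray(c,u,v); return o+d*(z-o[2])/d[2]
def tri(c1,p1,c2,p2):
    o1,d1=ray(c1,*p1);o2,d2=ray(c2,*p2)
    s=np.linalg.lstsq(np.c_[d1,-d2],o2-o1,rcond=None)[0]
    a=o1+d1*s[0];b=o2+d2*s[1]; return (a+b)/2,np.linalg.norm(a-b)
def proj(c,P):
    R,t,K=cam(c); q=K@(R@np.asarray(P)+t); return q[:2]/q[2]
def pt(n,q,pmin=0.0):
    r=optics.pinpoint(n,q)
    return [(np.array(x['location'])*[640,400],x['p']) for x in r if x['p']>=pmin]
E
cat > a.py <<'E'
from h import *
np.set_printoptions(precision=4,suppress=True)
cs={n:cap(n,n+'0.png') for n in('scene','top')}
for q in 'pliers handle_left handle_right pin_left pin_right ring ring_back eye_left eye_right groove motor_stand ring_stand wash_bottle flux_bottle microscope_front screw_tin'.split():
    r={n:pt(n,q) for n in cs}
    print(q,{n:[(p.round(1),round(s,2)) for p,s in r[n][:2]] for n in r})
    if r['scene'] and r['top']: print('   tri',*tri(cs['scene'],r['scene'][0][0],cs['top'],r['top'][0][0]))
    for n in r:
        if r[n]:
            p=r[n][0][0]; u,v=np.clip(p.astype(int),0,[639,399]); print('   z',n,world(cs[n],*p,cs[n]['z_map'][v,u]))
E
python3 a.py
```

```text
pics
pliers {'scene': [(array([325.9, 244.5]), 0.79)], 'top': [(array([337.8, 211.5]), 0.98), (array([316.5, 161.9]), 0.7)]}
   tri [ 0.5169  0.1157 -0.0088] 0.004792474794651091
   z scene [0.5053 0.1039 0.013 ]
   z top [0.5145 0.1188 0.0181]
handle_left {'scene': [(array([300.7, 238.7]), 0.69)], 'top': [(array([319.9, 229.4]), 0.61), (array([338. , 229.1]), 0.51)]}
   tri [0.4676 0.1655 0.0276] 0.014091227035192153
   z scene [0.4791 0.1666 0.0161]
   z top [0.4627 0.1706 0.0192]
handle_right {'scene': [(array([303.7, 255.7]), 0.69), (array([421.4, 301.6]), 0.56)], 'top': [(array([335.9, 232.6]), 0.72), (array([418. , 236.6]), 0.28)]}
   tri [0.45   0.1273 0.0069] 0.009687742105160184
   z scene [0.4424 0.1268 0.0148]
   z top [0.4536 0.1243 0.0169]
pin_left {'scene': [(array([342.5, 230.2]), 0.57)], 'top': [(array([347.6, 191.3]), 0.75)]}
   tri [0.5709 0.0931 0.0155] 0.007451904421859772
   z scene [ 0.5804  0.1038 -0.0023]
   z top [0.5744 0.0892 0.0007]
pin_right {'scene': [(array([349.6, 235.9]), 0.86)], 'top': [(array([351.4, 194.4]), 0.75)]}
   tri [0.5671 0.0758 0.0069] 0.
[... 2046 characters left out ...]
98 0.0745]
flux_bottle {'scene': [(array([346.7, 213.7]), 0.59)], 'top': [(array([330.9, 167.8]), 0.78), (array([388.3, 173.3]), 0.39)]}
   tri [ 0.6467  0.1369 -0.0171] 0.0022298905556067546
   z scene [0.6196 0.1181 0.0201]
   z top [0.6335 0.1412 0.0835]
microscope_front {'scene': [(array([387.4, 230.6]), 0.47)], 'top': [(array([317.1, 162. ]), 0.72)]}
   tri [ 0.7151  0.1137 -0.1355] 0.14740795009900817
   z scene [ 0.6044 -0.0151  0.0593]
   z top [ 0.661   0.179  -0.0006]
screw_tin {'scene': [(array([383.6, 309.9]), 0.71)], 'top': [(array([439. , 214.1]), 0.59)]}
   tri [ 0.4763 -0.1415  0.0048] 0.09418689947616755
   z scene [ 0.4432 -0.1086 -0.0018]
   z top [ 0.5074 -0.1696  0.0351]
```

Run:
```python
import cv2
t=cv2.imread('pics/top0.png');s=cv2.imread('pics/scene0.png')
a=cv2.resize(t[130:270,180:460],(800,400),interpolation=cv2.INTER_CUBIC)
cv2.imwrite('pics/t1.png',a)
b=cv2.resize(s[120:330,180:460],(800,600),interpolation=cv2.INTER_CUBIC)
cv2.imwrite('pics/s1.png',b)
```

```text
(no output)
```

View pics/t1.png

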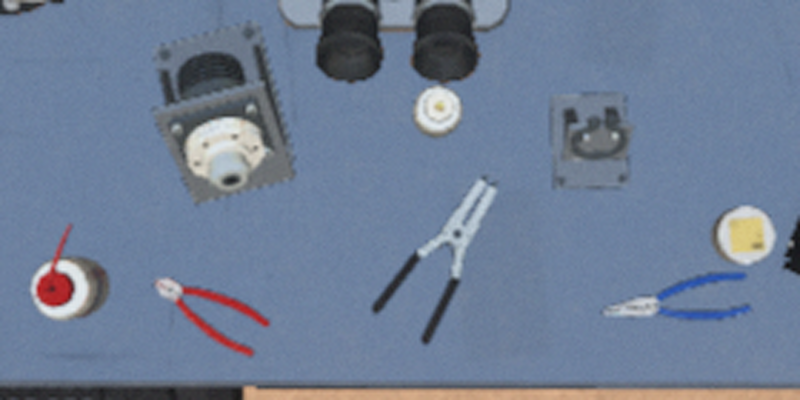

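View pics/s1.png

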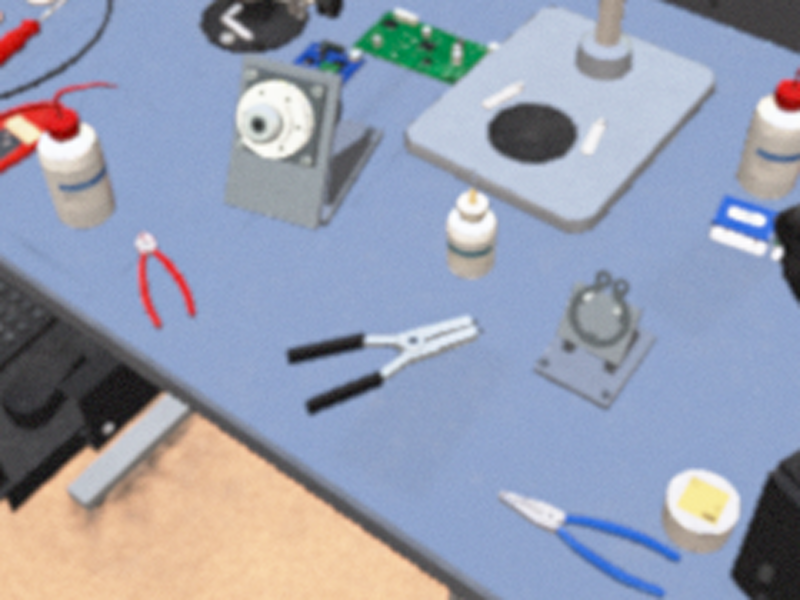

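View pics/scene0.png

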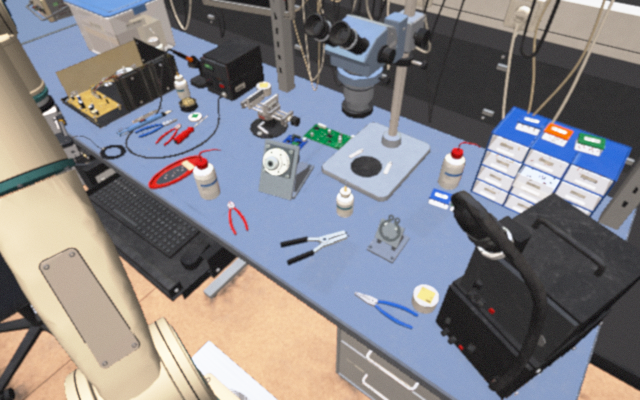

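The top crop shows the circlip pliers with the pivot at px (338,211) and the pins pointing up-right. The shaft end is at (261,189), and the ring on its stand is at about (390,178). The scene view agrees: pliers at (326,244), ring at (388,231), shaft at (275,163). Next I'll fit geometry to depth and silhouettes.

```bash
cat > b.py <<'E'
from h import *
import pickle
D={}
for n in('scene','top'):
    c=cap(n); D[n]=c
    for q in('pliers','ring','ring_stand','motor_stand'):
        r=optics.silhouettes(n,q); D[n,q]=[(x['pixels'],x['p']) for x in r]
pickle.dump(D,open('d0.pkl','wb'))
print(telemetry.get_state()['time'], [x for x in dir(arm) if x[0]!='_'])
E
python3 b.py
cat > cc.py <<'E'
from h import *
import pickle
np.set_printoptions(precision=4,suppress=True)
D=pickle.load(open('d0.pkl','rb'))
def cloud(c,m):
    R,t,K=cam(c); v,u=np.nonzero(m&(c['z_map']>0)); d=c['z_map'][v,u]
    return (d*(np.linalg.inv(K)@np.c_[u,v,np.ones(len(u))].T)).T@R-t@R   # R^T(p-t)
for n in('scene','top'):
    c=D[n]; R,t,K=cam(c); print(n,'cam',-R.T@t,'f',K[0,0],K[:2,2])
    P=cloud(c,np.ones((400,640),bool))
    s=P[(P[:,0]>.42)&(P[:,0]<.5)&(abs(P[:,1])<.08)&(abs(P[:,2])<.03)]; print(' table z',s[:,2].mean(),s[:,2].std(),len(s))
    for q in('pliers','ring','ring_stand','motor_stand'):
        for m,p in D[n,q][:2]:
            Q=cloud(c,m); print(q,round(p,2),m.sum(),'mean',np.median(Q,0),Q.min(0),Q.max(0))
E
python3 cc.py
```

```text
2.2 ['IKError', 'sign_off', 'tip_extent']
scene cam [ 0.0011 -0.2804  0.8443] f 401.19022554892763 [317.9652 199.219 ]
 table z 0.0002316115073863031 0.0028816065270719036 1846
pliers 0.95 777 mean [0.4887 0.1251 0.0132] [ 0.4018  0.0759 -0.0046] [0.5762 0.2097 0.0204]
ring 0.72 174 mean [ 0.6062 -0.0134  0.07  ] [ 0.587  -0.0457 -0.0026] [0.701  0.0266 0.1001]
ring_stand 0.82 865 mean [ 0.5939 -0.0242  0.0114] [ 0.5592 -0.0576 -0.002 ] [0.6841 0.0298 0.0863]
motor_stand 0.61 2339 mean [0.5928 0.3253 0.0724] [ 0.5433  0.2834 -0.0047] [0.7805 0.5452 0.1515]
top cam [0.4738 0.1858 1.3757] f 469.18693505359295 [315.9803 197.8756]
 table z 0.0008087784929371849 0.0036099805428666367 1541
pliers 0.69 381 mean [0.5078 0.1172 0.0159] [ 0.4093  0.0773 -0.0041] [0.5697 0.199  0.0256]
ring_stand 0.79 819 mean [ 0.6032 -0.0144  0.0117] [ 0.5578 -0.0627 -0.0045] [0.6621 0.0183 0.1052]
ring_stand 0.51 494 mean [0.461  0.4851 0.1016] [ 0.4306  0.4659 -0.0037] [0.4951 0.5333 0.1615]
motor_stand 0.58 2263 mean [0.6224 0.3417 0.1059] [ 0.5467  0.2825 -0.0041] [0.7335 0.4235 0.1542]
```

```bash
cat > d.py <<'E'
import pickle,numpy as np,cv2
D=pickle.load(open('d0.pkl','rb'))
def crop(n,u,v,w,h): return cv2.resize(D[n]['pixels'][v:v+h,u:u+w,::-1],(400,300),interpolation=cv2.INTER_NEAREST)
im=np.vstack([np.hstack([crop('scene',250,135,72,54),crop('top',225,150,72,54)]),np.hstack([crop('scene',360,205,60,45),crop('top',362,155,48,36)])])
cv2.imwrite('pics/m.png',im)
E
python3 d.py
```

```text
(no output)
```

View pics/m.png

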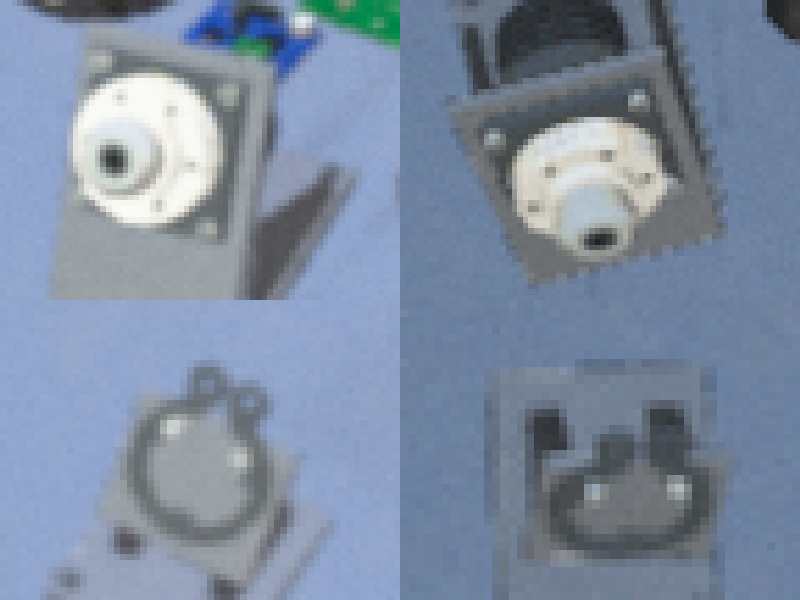

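Motor crops: shaft-end hole at scene px (270.3,163.4) and top px (261,193). Ring crops: centre about (389.7,230.5) in scene with eyes at (391,217) and (397,221), and about (389.7,180) in top. Next is a render-and-regress fit for precise poses.

```bash
cat > fit.py <<'E'
from h import *
import pickle
from scipy.optimize import minimize
np.set_printoptions(precision=4,suppress=True)
S=6
def Rz(a): c,s=np.cos(a),np.sin(a); return np.array([[c,-s,0],[s,c,0],[0,0,1.]])
def incl(yaw):  # yaw = heading of the -z (into plate) horizontal direction; columns x,y,z
    h=np.array([np.cos(yaw),np.sin(yaw),0]); k=np.array([0,0,1.]); c,s=np.cos(np.pi/6),.5
    z=-h*c+k*s; x=h*s+k*c; return np.c_[x,np.cross(z,x),z]
def circ(r,z,n=48,c=(0,0)):
    a=np.linspace(0,2*np.pi,n,endpoint=False); return np.c_[c[0]+r*np.cos(a),c[1]+r*np.sin(a),np.full(n,z)]
class View:
    def __init__(s,c,box):
        s.c=c; s.x0,s.y0,s.x1,s.y1=box; s.R,s.t,s.K=cam(c)
        s.img=c['pixels'][s.y0:s.y1,s.x0:s.x1].reshape(-1,3).astype(float)
        s.w=s.x1-s.x0; s.h=s.y1-s.y0
    def pr(s,P):
        q=(P@s.R.T+s.t)@s.K.T; q=q[:,:2]/q[:,2:]
        return np.round(((q-[s.x0,s.y0]+.5)*S-.5)*16).astype(np.int32)
    def lab(s): return np.zeros((s.h*S,s.w*S),np.uint8)
    def hull(s,L,P,k): cv2.fillConvexPoly(L,cv2.convexHull(s.pr(P)),k,shift=4)
    def resid(s,L,n):
        A=np.stack([cv2.resize((L==k).astype(np.float32),(s.w,s.h),interpolation=cv2.INTER_AREA).ravel() for k in range(n)],1)
        A=np.c_[A, np.repeat(np.arange(s.h),s.w)/s.h*A[:,0]] 
        r=s.img-A@np.linalg.lstsq(A,s.img,rcond=None)[0]; return (r**2).mean()
def ring(v,T,R,L,k,n=0.0):
    for z in(-.0025,0,.0025):
        M=v.lab(); f=lambda P:(P@R.T+T)
        v.hull(M,f(circ(.028,z)),1)
        for sg in(1,-1):
            v.hull(M,f(circ(.007,z,c=(.033,sg*.0085))),1)
            v.hull(M,f(np.array([[.024,sg*.004,z],[.024,sg*.012,z],[.033,sg*.0035,z],[.033,sg*.0135,z]])),1)
        v.hull(M,f(circ(.0212,z)),0)
        for sg in(1,-1): v.hull(M,f(circ(.0035,z,c=(.033,sg*.0085))),0)
        v.hull(M,f(np.array([[.018,-.0035,z],[.018,.0035,z],[.031,.0015,z],[.031,-.0015,z]])),0)
        L[M>0]=k
def m_ring(v,p):
    R=incl(p[2]); T=np.array([p[0],p[1],.066]); f=lambda P:P@R.T+T; L=v.lab()
    # plate under it, symmetric, unknown extent approx
    v.hull(L,f(np.array([[a,b,-.0025] for a in(-.036,.026) for b in(-.028,.028)])),1)
    ring(v,T,R,L,2); return v.resid(L,3)
def m_motor(v,p):
    R=incl(p[2]); T=np.array([p[0],p[1],.125]); f=lambda P:P@R.T+T; L=v.lab()
    v.hull(L,f(np.r_[circ(.0365,-.0118),circ(.0365,-.022)]),1)
    v.hull(L,f(circ(.0365,-.0118)),2)
    v.hull(L,f(np.r_[circ(.0235,-.0118),circ(.0235,-.0038)]),3)
    v.hull(L,f(np.r_[circ(.0179,-.0038),circ(.0179,.0038)]),4)
    v.hull(L,f(np.r_[circ(.02,.0038),circ(.02,.0118)]),5)
    v.hull(L,f(np.r_[circ(.02,.0118),circ(.015,.0168)]),6)
    v.hull(L,f(circ(.015,.0168)),7); v.hull(L,f(circ(.006,.0168)),8); return v.resid(L,9)
def pl_parts(q=0.):
    h=lambda x,y:np.array([[x,y,z] for z in(0,.018)])
    jaw=[];han=[];arm_=[]
    for sg in(1,-1):
        A=Rz(sg*q/2)
        g=lambda pts,z0,z1:np.array([[x,sg*y,z] for x,y in pts for z in(z0,z1)])@A.T
        w=.012;t=.1
        yo=lambda x:.0295+(-x-.062)*t
        han.append(g([(-.038,yo(-.038)),(-.112,yo(-.112)),(-.038,yo(-.038)-w),(-.112,yo(-.112)-w)],0,.018))
        jaw.append(g([(.06,.00135),(.06,.01085),(.005,.001),(.005,.011)],.003,.0155))
        jaw.append(g([(-.005,-.004),(.008,.01),(-.04,yo(-.04)-.002),(-.04,yo(-.04)-.009)],.003,.0155))
        jaw.append(g([(.06,.0045),(.06,.0077),(.068,.0045),(.068,.0077)],.0075,.0105))
    return jaw,han
def m_pl(v,p):
    R=Rz(p[2]); T=np.array([p[0],p[1],0]); L=v.lab(); jaw,han=pl_parts()
    for P in jaw: v.hull(L,P@R.T+T,1)
    for P in han: v.hull(L,P@R.T+T,2)
    return v.resid(L,3)
def box(c,P,pad=8):
    q=np.array([proj(c,x) for x in P]); a=np.floor(q.min(0)-pad).astype(int);b=np.ceil(q.max(0)+pad).astype(int); return (*a,*b)
def solve(m,views,p0,st=(.004,.004,.05)):
    sx=np.vstack([p0]+[np.array(p0)+np.eye(3)[i]*st[i] for i in range(3)])
    r=minimize(lambda p:sum(m(v,p) for v in views),p0,method='Nelder-Mead',options=dict(initial_simplex=sx,xatol=1e-4,fatol=1e-3)); return r
if __name__=='__main__':
    D=pickle.load(open('d0.pkl','rb'))
    def go(name,m,p0,pts,pad):
        V=[View(D[n],box(D[n],pts,pad)) for n in('scene','top')]
        for nm,vs in(('scene',V[:1]),('top',V[1:]),('both',V)):
            best=min((solve(m,vs,np.array(p0)+d) for d in([0,0,0],[.004,-.004,.1],[-.004,.004,-.1])),key=lambda r:r.fun)
            print(name,nm,best.x,np.degrees(best.x[2]).round(2),round(best.fun,1),'init',round(sum(m(v,p0) for v in vs),1))
    c=np.array([.607,-.016,.066]); R=incl(0)
    go('ring',m_ring,[.607,-.016,0.],[c+R@np.array(x) for x in([.04,0,0],[-.026,.0,0],[0,.026,0],[0,-.026,0])],1)
    c=np.array([.575,.33,.125]); R=incl(.25)
    go('motor',m_motor,[.575,.325,.25],c+circ(.034,-.0118)@R.T,2)
    go('pliers',m_pl,[.512,.116,-.5],[[.41,.17,0],[.42,.15,0],[.44,.2,.018],[.57,.07,.01],[.42,.19,0]],6)
E
python3 fit.py
```

```text
ring scene [ 0.6037 -0.0202  0.0067] 0.38 103.1 init 298.6
ring top [ 0.6102 -0.0125  0.1215] 6.96 477.5 init 522.9
ring both [ 0.6038 -0.0208  0.0341] 1.95 485.1 init 821.5
motor scene [0.575  0.3368 0.2896] 16.59 350.8 init 1642.5
motor top [0.5757 0.3346 0.2465] 14.12 409.8 init 1410.5
motor both [0.575  0.336  0.2811] 16.11 873.7 init 3053.0
pliers scene [ 0.516   0.1198 -0.5201] -29.8 421.3 init 719.8
pliers top [ 0.5147  0.1133 -0.5601] -32.09 102.6 init 214.2
pliers both [ 0.5138  0.1156 -0.5584] -32.0 600.1 init 934.0
```

```bash
cat > plan.py <<'E'
from fit import *
from scipy.spatial.transform import Rotation as Ro
def st():
    s=telemetry.get_state(); return np.array(s['tcp_rot']),np.array(s['position']),s
def plan(R0,p0,R1,p1,n,grip):
    w=Ro.from_matrix(R0.T@R1).as_rotvec()/n; R=R0.copy(); p=p0.copy(); out=[]
    for i in range(n):
        d=R.T@((p0+(p1-p0)*(i+1)/n)-p)
        row=list(np.round(w,3))+list(np.round(d*100,2))+[grip]; out.append(row)
        p=p+R@np.array(row[3:6])/100; R=R@Ro.from_rotvec(row[:3]).as_matrix()
    print(','.join('%g'%x for r in out for x in r)); print('end',p,'err mm',(p-p1)*1e3,'max step',max(np.abs(np.array(out)[:,3:6]).max(0)),'turn',np.degrees(np.linalg.norm(w)))
    return R,p
def toolR(f,pitch,flip=False): # f: horizontal heading of plier x (rad); tool z = down + forward*sin(pitch)
    h=np.array([np.cos(f),np.sin(f),0]); y=np.array([-h[1],h[0],0]); z=-np.cos(pitch)*np.array([0,0,1])+np.sin(pitch)*h
    if flip: y=-y
    return np.c_[np.cross(y,z),y,z]
E
python3 - <<'E'
import sys; sys.path.insert(0,'.')
from plan import *
R,p,s=st(); print(R,p,s['q'],s['time'])
f=np.radians(-31); h=np.array([np.cos(f),np.sin(f),0])
for fl in(0,1):
    T=toolR(f,np.radians(20),fl); print(fl,np.degrees(Ro.from_matrix(R.T@T).as_rotvec()))
E
```

```text
[[-0.9518  0.3068 -0.    ]
 [ 0.3068  0.9518  0.    ]
 [ 0.     -0.     -1.    ]] [0.1994 0.6187 0.2135] [-75.906   36.0048   2.2049  86.9419  -1.5467  57.0832  -1.1453] 2.2
0 [  2.2921 -19.9143  13.0021]
1 [  29.008     3.3388 -164.4929]
```

Run:
```python
from plan import *
R,p,s=st(); f=np.radians(-31); h=np.array([np.cos(f),np.sin(f),0])
T=toolR(f,np.radians(20)); g=np.array([.5145,.116,0])-.062*h; print(g)
plan(R,p,T,g+[0,0,.10],14,1)
```

```text
[0.4614 0.1479 0.    ]
0.003,-0.025,0.016,-2.81,-2.63,0.81,1,0.003,-0.025,0.016,-2.84,-2.57,0.89,1,0.003,-0.025,0.016,-2.85,-2.54,0.97,1,0.003,-0.025,0.016,-2.86,-2.48,1.04,1,0.003,-0.025,0.016,-2.88,-2.43,1.13,1,0.003,-0.025,0.016,-2.89,-2.38,1.2,1,0.003,-0.025,0.016,-2.89,-2.33,1.29,1,0.003,-0.025,0.016,-2.9,-2.29,1.36,1,0.003,-0.025,0.016,-2.9,-2.23,1.44,1,0.003,-0.025,0.016,-2.89,-2.18,1.53,1,0.003,-0.025,0.016,-2.9,-2.13,1.6,1,0.003,-0.025,0.016,-2.88,-2.08,1.68,1,0.003,-0.025,0.016,-2.88,-2.03,1.75,1,0.003,-0.025,0.016,-2.86,-1.97,1.84,1
end [0.4614 0.1479 0.1   ] err mm [ 0.0306  0.0147 -0.0088] max step 2.9 turn 1.7066636024583508
```

Call:
carry_out(moves=[0.003, -0.025, 0.016, -2.81, -2.63, 0.81, 1, 0.003, -0.025, 0.016, -2.84, -2.57, 0.89, 1, 0.003, -0.025, 0.016, -2.85, -2.54, 0.97, 1, 0.003, -0.025, 0.016, -2.86, -2.48, 1.04, 1, 0.003, -0.025, 0.016, -2.88, -2.43, 1.13, 1, 0.003, -0.025, 0.016, -2.89, -2.38, 1.2, 1, 0.003, -0.025, 0.016, -2.89, -2.33, 1.29, 1, 0.003, -0.025, 0.016, -2.9, -2.29, 1.36, 1, 0.003, -0.025, 0.016, -2.9, -2.23, 1.44, 1, 0.003, -0.025, 0.016, -2.9, -2.18, 1.53, 1, 0.003, -0.025, 0.016, -2.9, -2.13, 1.6, 1, 0.003, -0.025, 0.016, -2.88, -2.08, 1.68, 1, 0.003, -0.025, 0.016, -2.88, -2.03, 1.75, 1, 0.003, -0.025, 0.016, -2.86, -1.97, 1.84, 1])

```text
time: 3.95
position: [0.4539, 0.1574, 0.1029]
tcp_rot: [[-0.811, 0.511, 0.285], [0.478, 0.86, -0.181], [-0.338, -0.011, -0.941]]
contact_force: [1.2, -0.6, -0.4]
finger_gap: 1.0
finger_force: 0.0
```

Call:
carry_out(moves=[0, 0, 0, 0.5, 0, 1.38, 1, 0, 0, 0, 0.5, 0, 1.38, 1, 0, 0, 0, 0.5, 0, 1.38, 1, 0, 0, 0, 0.5, 0, 1.38, 1, 0, 0, 0, 0.5, 0, 1.38, 1, 0, 0, 0, 0.5, 0, 1.37, 1, 0, 0, 0, 0, 0, 0, 1, 0, 0, 0, 0, 0, 0, 1])

```text
time: 4.95
position: [0.4531, 0.159, 0.0156]
tcp_rot: [[-0.812, 0.509, 0.285], [0.477, 0.861, -0.178], [-0.336, -0.009, -0.942]]
contact_force: [-0.2, -0.2, 0.4]
finger_gap: 0.999
finger_force: 0.0
```

Run:
```python
from plan import *
R,p,s=st(); f=np.radians(-31); h=np.array([np.cos(f),np.sin(f),0])
T=toolR(f,np.radians(20)); g=np.array([.5145,.116,0])-.062*h
plan(R,p,T,g+[0,0,.0125],3,1); print(s['q'])
```

```text
-0.002,-0.002,0.003,-0.36,-0.18,0.24,1,-0.002,-0.002,0.003,-0.37,-0.17,0.24,1,-0.002,-0.002,0.003,-0.36,-0.18,0.24,1
end [0.4613 0.1479 0.0125] err mm [-0.0611 -0.0157  0.0066] max step 0.37 turn 0.23816808344295798
[-39.3125  43.5028   3.8984 132.3446 101.1275  15.895  -77.7252]
```

Call:
carry_out(moves=[-0.002, -0.002, 0.003, -0.36, -0.18, 0.24, 1, -0.002, -0.002, 0.003, -0.37, -0.17, 0.24, 1, -0.002, -0.002, 0.003, -0.36, -0.18, 0.24, 1, 0, 0, 0, 0, 0, 0, 0.57, 0, 0, 0, 0, 0, 0, 0.57, 0, 0, 0, 0, 0, 0, 0.57, 0, 0, 0, 0, 0, 0, 0.57, 0, 0, 0, 0, 0, 0, 0.57, 0, 0, 0, 0, 0, 0, 0.57])

```text
time: 6.08
position: [0.4609, 0.148, 0.0121]
tcp_rot: [[-0.806, 0.514, 0.293], [0.483, 0.858, -0.176], [-0.342, -0.0, -0.94]]
contact_force: [-0.9, 0.1, -0.7]
finger_gap: 0.576
finger_force: 12.7
```

```bash
cat > look.py <<'E'
from plan import *
import sys
c=cap('top');k=sys.argv[1]
u,v,w=map(int,sys.argv[2:5]); h=w*3//4
s=cap('scene'); us,vs,ws=map(int,sys.argv[5:8]); hs=ws*3//4
f=lambda c,u,v,w,h:cv2.resize(c['pixels'][v:v+h,u:u+w,::-1],(400,300),interpolation=cv2.INTER_CUBIC)
cv2.imwrite('pics/'+k,np.hstack([f(c,u,v,w,h),f(s,us,vs,ws,hs)]))
pickle.dump({'top':c,'scene':s},open(k[:-4]+'.pkl','wb'))
E
python3 look.py g1.png 290 170 90 280 205 90
```

```text
(no output)
```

View pics/g1.png

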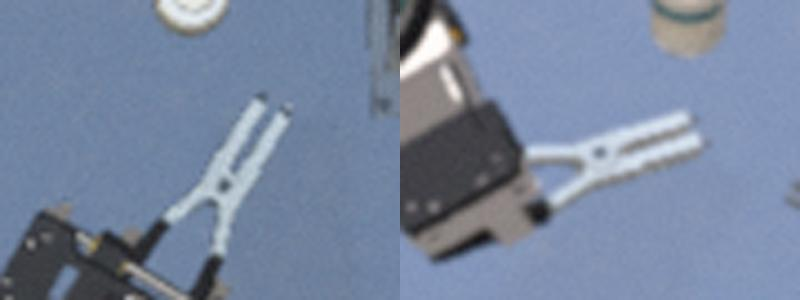

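The pads hold both handles. The pivot is at top crop (223,185), and the jaws and pins are free. I'll fit the in-hand pose with the jaws only.

```bash
cat > jaw.py <<'E'
from plan import *
def m_jaw(q):
    jaw,han=pl_parts(q)
    def m(v,p):
        R=Rz(p[2]); T=np.array([p[0],p[1],0]); L=v.lab()
        for i in(0,3): v.hull(L,jaw[i]@R.T+T,1)
        for i in(0,1,3,4): v.hull(L,jaw[i]@R.T+T,1)
        for i in(2,5): v.hull(L,jaw[i]@R.T+T,2)
        return v.resid(L,3)
    return m
if __name__=='__main__':
    D=pickle.load(open('g1.pkl','rb'))
    pts=[[.52,.115,0],[.563,.092,.01],[.57,.07,.01],[.51,.12,.018],[.513,.105,0]]
    V=[View(D[n],box(D[n],pts,4)) for n in('scene','top')]
    for nm,vs in(('scene',V[:1]),('top',V[1:]),('both',V)):
        m=m_jaw(.078); b=min((solve(m,vs,np.array([.514,.116,-.54])+d) for d in([0,0,0],[.003,-.003,.05],[-.003,.003,-.05])),key=lambda r:r.fun)
        x=b.x; h=np.array([np.cos(x[2]),np.sin(x[2])]); print(nm,x,np.degrees(x[2]),b.fun,'pinroots',x[:2]+.06*h)
    R,p,s=st(); print(p,np.degrees(np.arctan2(-R[0,1],R[1,1])),s['finger_gap'])
E
python3 jaw.py
```

```text
scene [ 0.5109  0.1232 -0.5543] -31.756948348670146 290.1891868458746 pinroots [0.5619 0.0916]
top [ 0.5159  0.1127 -0.5717] -32.755922606612806 207.84016275400276 pinroots [0.5663 0.0803]
both [ 0.5159  0.1137 -0.5714] -32.737560983784334 709.3885235274463 pinroots [0.5663 0.0812]
[0.4608 0.1479 0.0121] -30.95040851532553 0.5696402656299615
```

Call:
carry_out(moves=[0, 0, 0, 0, 0, 0, 0.5, 0, 0, 0, 0, 0, 0, 0.49, 0, 0, 0, 0, 0, 0, 0.49, 0, 0, 0, 0, 0, 0, 0.49, 0, 0, 0, 0, 0, 0, 0.57, 0, 0, 0, 0, 0, 0, 0.57, 0, 0, 0, 0, 0, 0, 0.57])

```text
time: 7.05
position: [0.4609, 0.1476, 0.0121]
tcp_rot: [[-0.806, 0.515, 0.293], [0.483, 0.857, -0.177], [-0.342, -0.001, -0.94]]
contact_force: [0.7, -0.5, -0.6]
finger_gap: 0.574
finger_force: 12.0
```

```bash
python3 look.py g1.png 290 170 90 280 205 90; python3 jaw.py
python3 - <<'E'
from plan import *
r={q:{n:[(a.round(1),round(b,2)) for a,b in pt(n,q)[:1]] for n in('top','scene')} for q in('pin_left','pin_right','pliers')}
for q in r: print(q,r[q])
D=pickle.load(open('g1.pkl','rb'))
for q,z in(('pin_left',.009),('pin_right',.009),('pliers',.0)):
    for n in('top','scene'):
        if r[q][n]: print(q,n,onz(D[n],*r[q][n][0][0],z))
E
```

```text
scene [ 0.5111  0.1229 -0.5576] -31.94564718413993 288.3374533673251 pinroots [0.562  0.0911]
top [ 0.5158  0.1124 -0.5705] -32.68651569260003 207.6129139342435 pinroots [0.5663 0.08  ]
both [ 0.5163  0.1135 -0.581 ] -33.287434973717325 702.7296032301776 pinroots [0.5664 0.0806]
[0.4609 0.1477 0.0121] -30.973675975318145 0.572258811449145
pin_left {'top': [(array([348.8, 190.8]), 0.9)], 'scene': [(array([344.6, 231.6]), 0.6)]}
pin_right {'top': [(array([354.5, 196. ]), 0.41)], 'scene': [(array([347.5, 236. ]), 0.57)]}
pliers {'top': [(array([340.2, 210.8]), 0.67)], 'scene': [(array([324.7, 243.4]), 0.86)]}
pin_left top [0.5754 0.0862 0.009 ]
pin_left scene [0.572  0.0915 0.009 ]
pin_right top [0.5602 0.0696 0.009 ]
pin_right scene [0.5644 0.0767 0.009 ]
pliers top [0.5171 0.1109 0.    ]
pliers scene [0.5142 0.1146 0.    ]
```

```bash
cat > use.py <<'E'
from plan import *
L,DZ=.132,-.0031   # tips ahead of TCP (lying frame), height of pins over TCP
def usepose(tip,yaw,pitch=-30.,toolpitch=20.):
    h=np.array([np.cos(yaw),np.sin(yaw),0]);k=np.array([0,0,1.]); a=np.radians(pitch)
    X=h*np.cos(a)+k*np.sin(a); Z=-h*np.sin(a)+k*np.cos(a)
    return toolR(yaw,np.radians(toolpitch+pitch)), np.asarray(tip)-L*X-DZ*Z
def tips():
    R,p,s=st(); b=np.radians(20); y=R[:,1]
    Z=-R[:,2]*np.cos(b)-R[:,0]*np.sin(b)*1; X=np.cross(y,Z); return p+L*X+DZ*Z, X, y, Z
E
python3 - <<'E'
from use import *
print(tips()[:2])
R,p,s=st(); p1=p+[0,0,.1]
plan(R,p,R,p1,5,.57)
yaw=np.radians(1.); RR=incl(yaw); e=np.array([.605,-.0195,.066])+RR[:,0]*.033
tip=e+RR[:,2]*.0175; T,q=usepose(tip,yaw); print('TCP',q)
plan(R,p1,T,q,14,.57)
E
```

```text
(array([0.5741, 0.08  , 0.009 ]), array([ 0.8575, -0.5144, -0.0002]))
0,0,0,-0.68,-0,-1.88,0.57,0,0,0,-0.69,-0,-1.88,0.57,0,0,0,-0.68,-0,-1.88,0.57,0,0,0,-0.68,-0,-1.88,0.57,0,0,0,-0.69,-0,-1.88,0.57
end [0.461  0.1479 0.1121] err mm [0.0306 0.0371 0.0282] max step 1.88 turn 0.0
TCP [ 0.4936 -0.0214  0.172 ]
-0.004,0.036,-0.04,-0.92,-0.92,-0.12,0.57,-0.004,0.036,-0.04,-0.88,-0.95,-0.16,0.57,-0.004,0.036,-0.04,-0.83,-0.99,-0.19,0.57,-0.004,0.036,-0.04,-0.78,-1.01,-0.22,0.57,-0.004,0.036,-0.04,-0.73,-1.05,-0.26,0.57,-0.004,0.036,-0.04,-0.69,-1.07,-0.28,0.57,-0.004,0.036,-0.04,-0.62,-1.1,-0.32,0.57,-0.004,0.036,-0.04,-0.57,-1.13,-0.34,0.57,-0.004,0.036,-0.04,-0.52,-1.14,-0.36,0.57,-0.004,0.036,-0.04,-0.45,-1.16,-0.39,0.57,-0.004,0.036,-0.04,-0.39,-1.17,-0.4,0.57,-0.004,0.036,-0.04,-0.33,-1.19,-0.43,0.57,-0.004,0.036,-0.04,-0.27,-1.2,-0.43,0.57,-0.004,0.036,-0.04,-0.2,-1.21,-0.46,0.57
end [ 0.4936 -0.0215  0.1721] err mm [-0.0331 -0.0443  0.0442] max step 1.21 turn 3.110750527675047
```

Call:
carry_out(moves=[0, 0, 0, -0.68, 0, -1.88, 0.57, 0, 0, 0, -0.69, 0, -1.88, 0.57, 0, 0, 0, -0.68, 0, -1.88, 0.57, 0, 0, 0, -0.68, 0, -1.88, 0.57, 0, 0, 0, -0.69, 0, -1.88, 0.57, -0.004, 0.036, -0.04, -0.92, -0.92, -0.12, 0.57, -0.004, 0.036, -0.04, -0.88, -0.95, -0.16, 0.57, -0.004, 0.036, -0.04, -0.83, -0.99, -0.19, 0.57, -0.004, 0.036, -0.04, -0.78, -1.01, -0.22, 0.57, -0.004, 0.036, -0.04, -0.73, -1.05, -0.26, 0.57, -0.004, 0.036, -0.04, -0.69, -1.07, -0.28, 0.57, -0.004, 0.036, -0.04, -0.62, -1.1, -0.32, 0.57, -0.004, 0.036, -0.04, -0.57, -1.13, -0.34, 0.57, -0.004, 0.036, -0.04, -0.52, -1.14, -0.36, 0.57, -0.004, 0.036, -0.04, -0.45, -1.16, -0.39, 0.57, -0.004, 0.036, -0.04, -0.39, -1.17, -0.4, 0.57, -0.004, 0.036, -0.04, -0.33, -1.19, -0.43, 0.57, -0.004, 0.036, -0.04, -0.27, -1.2, -0.43, 0.57, -0.004, 0.036, -0.04, -0.2, -1.21, -0.46, 0.57, 0, 0, 0, 0, 0, 0, 0.57])

```text
time: 9.95
position: [0.4941, -0.0225, 0.1716]
tcp_rot: [[-0.986, -0.013, -0.167], [-0.014, 1.0, 0.002], [0.167, 0.004, -0.986]]
contact_force: [-0.4, -0.6, -2.0]
finger_gap: 0.572
finger_force: 12.2
```

```bash
python3 look.py g2.png 360 160 48 350 195 60
python3 - <<'E'
from use import *
R,p,s=st(); print(p,s['finger_gap'],s['finger_force'],np.round(s['q'],1)); t=tips(); print('tips',t[0],'X',t[1],'y',t[2])
D=pickle.load(open('g2.pkl','rb'))
for q in('pin_left','pin_right','eye_left','eye_right','ring_back','ring'):
    r={n:pt(n,q)[:1] for n in('top','scene')}
    print(q,{n:(a[0][0].round(1),round(a[0][1],2)) for n,a in r.items() if a}, tri(D['top'],r['top'][0][0],D['scene'],r['scene'][0][0]) if r['top'] and r['scene'] else '')
tip=t[0]
for sg in(1,-1):
    P=tip-.008*t[1]+sg*.0085*t[2]; print('model pin root',P,proj(D['top'],P),proj(D['scene'],P))
E
```

```text
[ 0.4931 -0.021   0.1718] 0.5718527292159966 12.19174791011028 [ 25.6  36.8 -41.3 104.5  25.1  58.9  64. ]
tips [ 0.6063 -0.0189  0.1039] X [ 0.8692  0.0162 -0.4941] y [-0.0159  0.9999  0.0049]
pin_left {'top': (array([387.4, 179.1]), 0.8), 'scene': (array([386.7, 219.5]), 0.6)} (array([ 0.6002, -0.0113,  0.1033]), np.float64(0.0017611211934633198))
pin_right {'top': (array([407. , 215.4]), 0.67), 'scene': (array([383.4, 308.4]), 0.69)} (array([ 0.5002, -0.0951, -0.0915]), np.float64(0.019676474058574443))
eye_left {'top': (array([387.8, 167.2]), 0.67), 'scene': (array([392.3, 217.4]), 0.57)} (array([ 0.6336, -0.0135,  0.0823]), np.float64(0.007513224635311344))
eye_right {'top': (array([395.5, 173.4]), 0.58)} 
ring_back {'top': (array([389. , 179.5]), 0.62), 'scene': (array([393. , 223.1]), 0.66)} (array([ 0.6034, -0.0219,  0.0934]), np.float64(0.009441092815317288))
ring {'top': (array([387.8, 178. ]), 0.53), 'scene': (array([389.4, 231.5]), 0.4)} (array([ 0.6081, -0.0199,  0.0558]), np.float64(0.0015033018213625683))
model pin root [ 0.5992 -0.0105  0.1079] [387.0688 179.4756] [386.7223 218.3014]
model pin root [ 0.5994 -0.0275  0.1078] [393.3222 179.3999] [392.9052 221.4405]
```

View pics/g2.png

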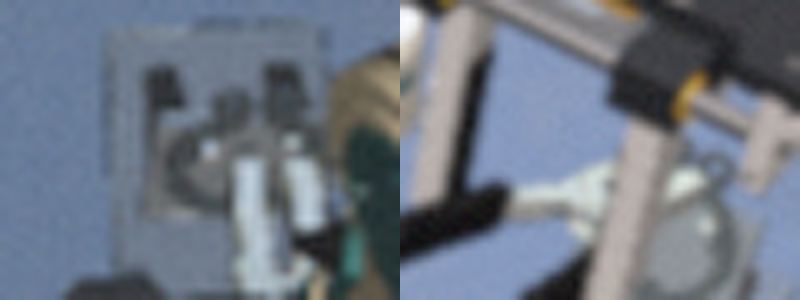

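Run:
```python
from use import *
D=pickle.load(open('g2.pkl','rb')); t=tips()
c=D['top']; g=c['pixels'].astype(int)
print('cols 384..402')
for r in range(172,192): print(r,g[r,384:404].min(1))
root=t[0]-.008*t[1]
for d in(0,.01,.02,.03):
    print(d,[proj(c,root-d*t[1]+sg*y*t[2]+.003*t[3]).round(1) for sg,y in((1,.0085-d*.04+.00),( -1,.0085-d*.04))])
R=incl(.0175); e=np.array([.605,-.0195,.066])+R[:,0]*.033
print('eyes',[proj(c,e+R[:,1]*s*.0085) for s in(1,-1)],[proj(D['scene'],e+R[:,1]*s*.0085) for s in(1,-1)])
```

```text
cols 384..402
172 [108  88  67  75  71  70  84  78  65  68  62  65  69  90  99  97  75  74
  83  88]
173 [120  91  71  74  66  74  89  84  67  65  63  70  86  99 104 100  76  79
  78  85]
174 [ 99  87  68  71  70  81 102  96  73  71  70  69  83  96 100  89  78  81
  78  71]
175 [ 72  73  66  76  82  99 110 105  95  83  71  70  76  77  83  84  77  73
  68  57]
176 [ 87  95  87  99 104 108 109 111 108  95 122 127  87  70  78  82  76  68
  46  38]
177 [122 145 118 108  99  91  98 110 110 106 139 142  88  66  71  82  80  64
  35  37]
178 [133 156 124 105 102 106 111 114 108 110 119 119  97  87  80  84  81  62
  36  38]
179 [118 124 112 107 138 159 157 138 108 106 143 162 157 134  90  76  71  56
  37  37]
180 [109 108 103 105 152 183 182 140  98 104 147 181 182 164 116  84  88  65
  40  38]
181 [108 105 107  96 142 180 182 139  99 103 132 171 180 170 128  98 106  80
  42  38]
182 [ 97 107 108  87 138 182 179 136  89  89 117 161 181 179 147  99 106  85
  71  72]
183 [ 78  88  88  77 145 177 178 138  80  76  99 155 180 182 153 108 103  87
  65  65]
184 [ 71  68  71  72 150 186 178 147  91  
[... 281 characters left out ...]
89  51  35  46
  63  59]
188 [110 116 113 104 120 160 177 181 150 112  88  58  54  44  34  37  35  47
  64  62]
189 [110 110 112 107 111 151 178 182 151 108  90  48  34  39  38  40  39  53
  68  69]
190 [111 112 113 105 115 153 175 174 140 104  97 101  88  41  33  32  39  51
  71  75]
191 [112 114 113 108 142 170 172 177 151 117 100 140 154 104  53  38  32  58
  76  82]
0 [array([387.4, 178.6]), array([393.6, 178.5])]
0.01 [array([387.9, 181.6]), array([393.9, 181.6])]
0.02 [array([388.4, 184.7]), array([394.1, 184.6])]
0.03 [array([388.9, 187.8]), array([394.4, 187.7])]
eyes [array([386.3588, 171.9046]), array([392.5463, 171.8176])] [array([390.8924, 216.4397]), array([396.9806, 219.4682])]
```

Top crop: jaw tips at px (389.5,180) and (396.5,180), lugs at about 387.7 and 394 in row 172. In the scene crop the right eye is at (397.5,220) with the jaw tip just in front of it. The pins look about 2 mm too far right, so I'll correct that, close in and measure again.

Call:
carry_out(moves=[0, 0, 0, -0.42, 0.1, 0.16, 0.57, 0, 0, 0, -0.42, 0.1, 0.15, 0.57, 0, 0, 0, 0, 0, 0, 0.57])

```text
time: 11.02
position: [0.5016, -0.0191, 0.1674]
tcp_rot: [[-0.986, -0.016, -0.167], [-0.017, 1.0, 0.002], [0.167, 0.005, -0.986]]
contact_force: [-0.7, -0.0, -0.7]
finger_gap: 0.572
finger_force: 12.2
```

```bash
python3 look.py g3.png 372 160 36 370 202 40
python3 - <<'E'
from use import *
D=pickle.load(open('g3.pkl','rb')); t=tips(); R,p,s=st()
print('TCP',p,'tip',t[0],'X',t[1],t[2],s['time'],s['contact_force'])
root=t[0]-.008*t[1]; Q=incl(.0175); e=np.array([.605,-.0195,.066])+Q[:,0]*.033
for n in('top','scene'):
    c=D[n]
    print(n,'root',[proj(c,root+sg*.0085*t[2]).round(1) for sg in(1,-1)],'tip',[proj(c,t[0]+sg*.0085*t[2]).round(1) for sg in(1,-1)],'eyes',[proj(c,e+Q[:,1]*sg*.0085).round(1) for sg in(1,-1)])
    for q in('pin_left','pin_right','eye_left','eye_right'): print(q,[(a.round(1),round(b,2)) for a,b in pt(n,q)[:1]])
E
```

```text
TCP [ 0.5013 -0.0192  0.1675] tip [ 0.6145 -0.0171  0.0996] X [ 0.8692  0.0166 -0.4941] [-0.0163  0.9999  0.0048] 11.125 [ 1.1695 -0.3199 -0.6073]
top root [array([386.2, 176.6]), array([392.4, 176.5])] tip [array([385.9, 174.2]), array([392.1, 174.2])] eyes [array([386.4, 171.9]), array([392.5, 171.8])]
pin_left [(array([386.4, 174.7]), 0.73)]
pin_right []
eye_left [(array([386.9, 170.2]), 0.42)]
eye_right [(array([395. , 169.4]), 0.4)]
scene root [array([387.7, 217.1]), array([393.8, 220.2])] tip [array([388.9, 216.4]), array([395. , 219.5])] eyes [array([390.9, 216.4]), array([397. , 219.5])]
pin_left [(array([387.8, 216.2]), 0.86)]
pin_right [(array([391.3, 216.2]), 0.7)]
eye_left [(array([391.4, 217.8]), 0.59)]
eye_right [(array([395.6, 219.7]), 0.62)]
```

View pics/g3.png

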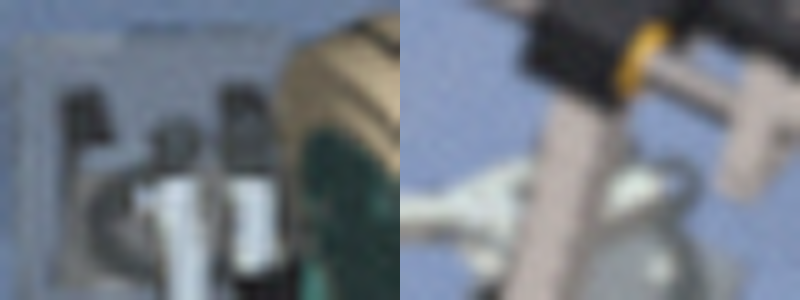

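Top crop: jaw ends at px 388.2 and 394.9 (row 176), lugs at about 387.9 and 393.9, so they line up once perspective is allowed for. In the scene crop the right jaw tip sits directly before the right eye, at about (397,220). I'll advance gently and watch the force.

Call:
carry_out(moves=[0, 0, 0, -0.24, 0, 0.09, 0.57, 0, 0, 0, -0.24, 0, 0.09, 0.57, 0, 0, 0, -0.24, 0, 0.09, 0.57, 0, 0, 0, -0.1, 0, 0.03, 0.57, 0, 0, 0, 0, 0, 0, 0.57])

```text
time: 12.15
position: [0.5089, -0.0191, 0.1632]
tcp_rot: [[-0.986, -0.016, -0.167], [-0.017, 1.0, 0.002], [0.167, 0.005, -0.986]]
contact_force: [-0.3, 0.0, -0.3]
finger_gap: 0.574
finger_force: 12.2
```

Call:
carry_out(moves=[0, 0, 0, 0, 0, 0, 0.57])

```text
time: 12.28
position: [0.5089, -0.0192, 0.1633]
tcp_rot: [[-0.986, -0.016, -0.167], [-0.017, 1.0, 0.002], [0.167, 0.005, -0.986]]
contact_force: [1.0, -0.0, -1.7]
finger_gap: 0.574
finger_force: 12.2
```

Call:
carry_out(moves=[0, 0, 0, -0.14, 0, 0.05, 0.57, 0, 0, 0, -0.14, 0, 0.05, 0.57, 0, 0, 0, 0, 0, 0, 0.57])

```text
time: 12.65
position: [0.5116, -0.0191, 0.1618]
tcp_rot: [[-0.986, -0.016, -0.167], [-0.017, 1.0, 0.002], [0.167, 0.005, -0.986]]
contact_force: [0.6, 0.1, -0.8]
finger_gap: 0.57
finger_force: 12.2
```

Call:
carry_out(moves=[0, 0, 0, -0.14, 0, 0.05, 0.57, 0, 0, 0, 0, 0, 0, 0.57])

```text
time: 12.9
position: [0.5129, -0.0191, 0.1611]
tcp_rot: [[-0.986, -0.016, -0.167], [-0.017, 1.0, 0.002], [0.167, 0.005, -0.986]]
contact_force: [-0.0, -0.4, -0.5]
finger_gap: 0.573
finger_force: 12.2
```

```bash
python3 look.py g4.png 372 160 36 370 202 40
python3 - <<'E'
from use import *
D=pickle.load(open('g4.pkl','rb')); A=pickle.load(open('g3.pkl','rb'))
t=tips();print(t[0]); print(telemetry.get_state()['contact_force'],telemetry.get_state()['moment'])
# did the ring move? compare ring area between g3/g4 in scene
a=A['scene']['pixels'][222:240,384:402].astype(float).mean(2);b=D['scene']['pixels'][222:240,384:402].astype(float).mean(2)
print('ring area shift',cv2.phaseCorrelate(a,b,cv2.createHanningWindow((18,18),cv2.CV_64F)))
E
```

```text
[ 0.626  -0.0169  0.0932]
[ 0.9124  0.3819 -1.211 ] [-0.0302 -0.2074 -0.0027]
ring area shift ((0.05781371875356989, 0.1096399629943523), 0.9319355316485152)
```

View pics/g4.png

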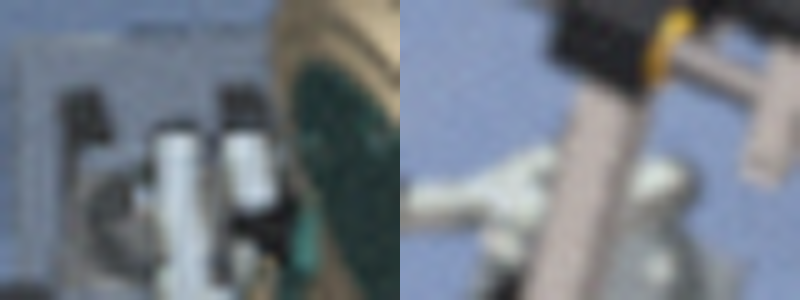

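In the top crop the jaw ends are at row 171.7 over the lugs. In scene the jaw covers the right eye. The ring hasn't moved and there's no force, so the pins look to be in the eyes. I'll continue to the stop.

Call:
carry_out(moves=[0, 0, 0, -0.14, 0, 0.05, 0.57, 0, 0, 0, 0, 0, 0, 0.57])

```text
time: 13.25
position: [0.5141, -0.019, 0.1604]
tcp_rot: [[-0.986, -0.016, -0.167], [-0.017, 1.0, 0.002], [0.167, 0.005, -0.986]]
contact_force: [-0.6, -0.2, -2.0]
finger_gap: 0.574
finger_force: 12.2
```

Call:
carry_out(moves=[0, 0, 0, -0.14, 0, 0.05, 0.57, 0, 0, 0, 0, 0, 0, 0.57])

```text
time: 13.5
position: [0.5155, -0.019, 0.1596]
tcp_rot: [[-0.986, -0.016, -0.167], [-0.017, 1.0, 0.002], [0.167, 0.005, -0.986]]
contact_force: [0.0, 0.0, -1.4]
finger_gap: 0.572
finger_force: 12.3
```

Call:
carry_out(moves=[0, 0, 0, -0.14, 0, 0.05, 0.57, 0, 0, 0, 0, 0, 0, 0.57])

```text
time: 13.75
position: [0.5167, -0.0189, 0.1589]
tcp_rot: [[-0.986, -0.016, -0.167], [-0.017, 1.0, 0.002], [0.167, 0.005, -0.986]]
contact_force: [-0.0, -0.3, -0.3]
finger_gap: 0.572
finger_force: 12.3
```

Call:
carry_out(moves=[0, 0, 0, -0.14, 0, 0.05, 0.57, 0, 0, 0, 0, 0, 0, 0.57])

```text
time: 14.0
position: [0.5177, -0.019, 0.1582]
tcp_rot: [[-0.986, -0.016, -0.167], [-0.017, 1.0, 0.002], [0.167, 0.005, -0.986]]
contact_force: [-1.0, 0.3, 0.5]
finger_gap: 0.574
finger_force: 12.4
```

Call:
carry_out(moves=[0, 0, 0, 0, 0, 0, 0.54, 0, 0, 0, 0, 0, 0, 0.5, 0, 0, 0, 0, 0, 0, 0.47, 0, 0, 0, 0, 0, 0, 0.47, 0, 0, 0, 0, 0, 0, 0.47])

```text
time: 14.62
position: [0.5178, -0.0193, 0.1582]
tcp_rot: [[-0.986, -0.016, -0.167], [-0.017, 1.0, 0.001], [0.167, 0.004, -0.986]]
contact_force: [-2.4, -1.7, 0.8]
finger_gap: 0.475
finger_force: 19.7
```

```bash
python3 look.py g5.png 372 160 36 370 202 40
python3 - <<'E'
import cv2,numpy as np
im=cv2.imread('pics/g5.png'); o=cv2.imread('pics/g4.png'); cv2.imwrite('pics/g5b.png',np.vstack([o,im]))
E
```

```text
(no output)
```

View pics/g5b.png

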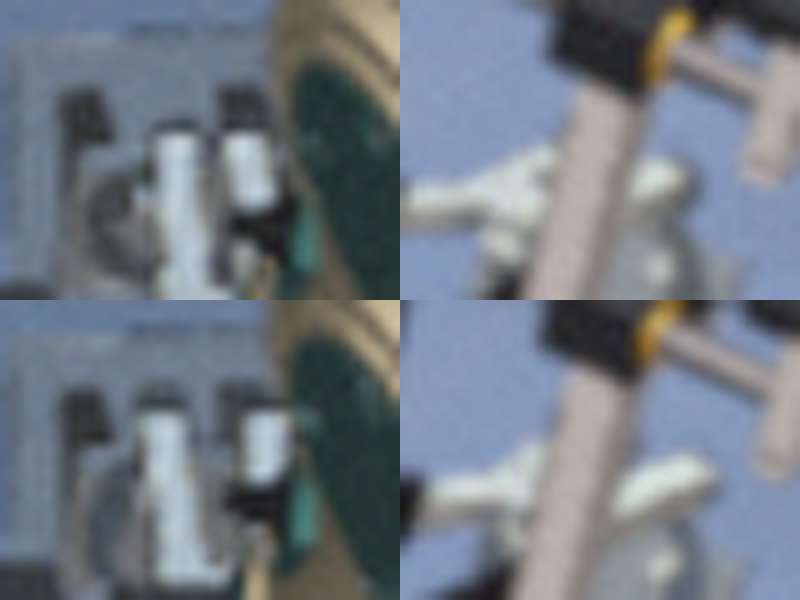

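The 9th view (of 10) shows the ring arms and lugs moving apart with the jaws. Finger force is 19.7 N against about 14.5 N free, so the ring is on the pins. Next I'll withdraw, lift and go to the shaft.

```bash
cat >> use.py <<'E'
def eyes():  # where the pins' axis meets ring mid thickness when the ring is on the stop
    t=tips(); return t[0]-.0055*t[1],t
E
python3 - <<'E'
from use import *
e,t=eyes(); R,p,s=st(); print('model eye',e,'X',t[1],s['finger_gap'],s['finger_force'],s['contact_force'],s['time'])
Q=incl(.0175); print('fit eye',np.array([.604,-.0205,.066])+Q[:,0]*.033)
o=e-(np.array([.604,-.0205,.066])+Q[:,0]*.033); print('offset mm',o*1e3,'in ring frame',Q.T@o*1e3)
# withdraw 16mm along -X, then lift, then travel
p1=p-.018*t[1]; plan(R,p,R,p1,4,.47)
p2=p1+[-.02,0,.06]; plan(R,p1,R,p2,3,.47)
yaw=np.radians(15.5); G=incl(yaw); g=np.array([.575,.3355,.125])
tip=g+G[:,0]*.0265+G[:,2]*(.045-.0055)  # ring mid at z=45 mm ; tip is 5.5 beyond ring mid
T,q=usepose(tip,yaw); print('TCP stage',q)
plan(R,p2,T,q,13,.47)
E
```

```text
model eye [ 0.6263 -0.0172  0.093 ] X [ 0.8693  0.0161 -0.4941] 0.4757382131235981 19.709183871746063 [-3.5263 -2.8657  1.3429] 14.725
fit eye [ 0.6205 -0.0202  0.0946]
offset mm [ 5.8316  3.0045 -1.5413] in ring frame [ 1.6068  2.902  -5.8657]
0,0,0,0.42,0,-0.15,0.47,0,0,0,0.43,0,-0.16,0.47,0,0,0,0.42,-0,-0.15,0.47,0,0,0,0.42,0,-0.16,0.47
end [ 0.5023 -0.0195  0.1672] err mm [0.0215 0.0002 0.0406] max step 0.43 turn 0.0
0,0,0,0.99,0.02,-1.86,0.47,0,0,0,0.99,0.02,-1.86,0.47,0,0,0,0.99,0.02,-1.86,0.47
end [ 0.4823 -0.0195  0.2271] err mm [ 0.027   0.0199 -0.0236] max step 1.86 turn 0.0
TCP stage [0.4461 0.2998 0.2364]
0.004,0.001,-0.019,0.25,2.46,-0.02,0.47,0.004,0.001,-0.019,0.19,2.46,-0.03,0.47,0.004,0.001,-0.019,0.15,2.47,-0.04,0.47,0.004,0.001,-0.019,0.11,2.47,-0.05,0.47,0.004,0.001,-0.019,0.06,2.47,-0.06,0.47,0.004,0.001,-0.019,0.01,2.48,-0.07,0.47,0.004,0.001,-0.019,-0.04,2.47,-0.07,0.47,0.004,0.001,-0.019,-0.08,2.47,-0.09,0.47,0.004,0.001,-0.019,-0.13,2.46,-0.1,0.47,0.004,0.001,-0.019,-0.18,2.47,-0.11,0.47,0.004,0.001,-0.019,-0.22,2.46,-0.12,0.47,0.004,0.001,-0.019,-0.27,2.45,-0.13,0.47,0.004,0.001,-0.019,-0.32,2.45,-0.14,0.47
end [0.4462 0.2998 0.2364] err mm [0.046  0.0015 0.0372] max step 2.48 turn 1.1221818188604487
```

Call:
carry_out(moves=[0, 0, 0, 0.42, 0, -0.15, 0.47, 0, 0, 0, 0.43, 0, -0.16, 0.47, 0, 0, 0, 0.42, 0, -0.15, 0.47, 0, 0, 0, 0.42, 0, -0.16, 0.47, 0, 0, 0, 0.99, 0.02, -1.86, 0.47, 0, 0, 0, 0.99, 0.02, -1.86, 0.47, 0, 0, 0, 0.99, 0.02, -1.86, 0.47, 0, 0, 0, 0, 0, 0, 0.47])

```text
time: 15.72
position: [0.4831, -0.0192, 0.2292]
tcp_rot: [[-0.987, -0.016, -0.163], [-0.017, 1.0, 0.001], [0.163, 0.004, -0.987]]
contact_force: [0.3, 0.5, -1.1]
finger_gap: 0.475
finger_force: 18.6
```

Run:
```python
from use import *
A=pickle.load(open('g5.pkl','rb')); C={n:cap(n) for n in('top','scene')}; e,t=eyes(); R,p,s=st(); print(e,s['finger_gap'],s['finger_force'],s['contact_force'])
G=np.c_[t[3],t[2],-t[1]]
for n in C:
    print(n,'pred eye',proj(C[n],e),'pred ring centre',proj(C[n],e-.033*t[3]))
    for q in('ring','ring_back'): print(q,[(a.round(1),round(b,2)) for a,b in pt(n,q)[:2]])
    print('mask',[(round(x['p'],2),(np.array(x['extent'])*[640,400,640,400]).round(1)) for x in optics.silhouettes(n,'ring')[:2]])
# old ring place in scene now: brightness of ring annulus pixels vs plate
g=C['scene']['pixels'].mean(2); go=pickle.load(open('g1.pkl','rb'))['scene']['pixels'].mean(2)
print(np.abs(g-go)[222:240,380:402].mean(), go[222:240,380:402:2].astype(int)[::3], g[222:240,380:402:2].astype(int)[::3])
```

```text
[ 0.591  -0.0176  0.1623] 0.47991032056738664 18.609938621520996 [-1.1742  0.901  -2.2883]
top pred eye [393.0551 180.5645] pred ring centre [391.3448 187.6999]
ring [(array([390.1, 185.1]), 0.41), (array([400.8, 180.1]), 0.31)]
ring_back [(array([392.2, 188.3]), 0.47)]
mask [(0.47, array([382.3, 174.8, 397.9, 190.6]))]
scene pred eye [389.9948 206.2998] pred ring centre [385.1241 218.7936]
ring [(array([388. , 218.7]), 0.62), (array([395.2, 209.9]), 0.49)]
ring_back [(array([383. , 226.9]), 0.43)]
mask []
22.314814814814817 [[139 108 117 149 125 135 149 117  97 101 145]
 [106  99 136 156 144 146 149 134 108 115 148]
 [100 128 146 145 144 143 149 160 170 101 127]
 [ 99 127 147 146 145 145 147 144 121  95 112]
 [117 107 141 147 144 145 144 144 136  99 118]
 [144 115  97 102 118 142 142 128 103 114 125]] [[153 141 159 172 151 154 157 136  94 110 155]
 [109 118 144 154 148 153 151 127  95 130 159]
 [137 112  99 102 114 109 100 113 177 157 150]
 [150 152 149 141 131 130 145 149 150 149 152]
 [151 148 152 148 152 149 149 150 147 149 146]
 [149 151 150 152 149 150 147 147 150 150 130]]
```

```bash
cat > stage.py <<'E'
from use import *
def stage(xg,zg,yaw=np.radians(15.5),g=(.575,.3355,.125),off=(.001,.0029)):
    G=incl(yaw); tip=np.array(g)+G[:,0]*(xg+off[0])+G[:,1]*off[1]+G[:,2]*(zg-.0055); return usepose(tip,yaw)
E
python3 - <<'E'
from stage import *
R,p,s=st(); T,q=stage(.0265,.045); print(q); plan(R,p,T,q,13,.47)
E
```

```text
[0.4458 0.3027 0.2373]
0.004,0.001,-0.019,0.25,2.48,-0.03,0.47,0.004,0.001,-0.019,0.2,2.49,-0.04,0.47,0.004,0.001,-0.019,0.15,2.48,-0.04,0.47,0.004,0.001,-0.019,0.11,2.5,-0.06,0.47,0.004,0.001,-0.019,0.05,2.49,-0.07,0.47,0.004,0.001,-0.019,0.02,2.49,-0.08,0.47,0.004,0.001,-0.019,-0.04,2.49,-0.09,0.47,0.004,0.001,-0.019,-0.08,2.49,-0.09,0.47,0.004,0.001,-0.019,-0.13,2.49,-0.11,0.47,0.004,0.001,-0.019,-0.18,2.48,-0.12,0.47,0.004,0.001,-0.019,-0.23,2.48,-0.13,0.47,0.004,0.001,-0.019,-0.27,2.48,-0.13,0.47,0.004,0.001,-0.019,-0.32,2.47,-0.15,0.47
end [0.4459 0.3027 0.2372] err mm [ 0.0119  0.035  -0.0277] max step 2.5 turn 1.1206217226297799
```

Call:
carry_out(moves=[0.004, 0.001, -0.019, 0.25, 2.48, -0.03, 0.47, 0.004, 0.001, -0.019, 0.2, 2.49, -0.04, 0.47, 0.004, 0.001, -0.019, 0.15, 2.48, -0.04, 0.47, 0.004, 0.001, -0.019, 0.11, 2.5, -0.06, 0.47, 0.004, 0.001, -0.019, 0.05, 2.49, -0.07, 0.47, 0.004, 0.001, -0.019, 0.02, 2.49, -0.08, 0.47, 0.004, 0.001, -0.019, -0.04, 2.49, -0.09, 0.47, 0.004, 0.001, -0.019, -0.08, 2.49, -0.09, 0.47, 0.004, 0.001, -0.019, -0.13, 2.49, -0.11, 0.47, 0.004, 0.001, -0.019, -0.18, 2.48, -0.12, 0.47, 0.004, 0.001, -0.019, -0.23, 2.48, -0.13, 0.47, 0.004, 0.001, -0.019, -0.27, 2.48, -0.13, 0.47, 0.004, 0.001, -0.019, -0.32, 2.47, -0.15, 0.47, 0, 0, 0, 0, 0, 0, 0.42, 0, 0, 0, 0, 0, 0, 0.38, 0, 0, 0, 0, 0, 0, 0.34, 0, 0, 0, 0, 0, 0, 0.32, 0, 0, 0, 0, 0, 0, 0.32])

```text
time: 18.38
position: [0.4463, 0.3022, 0.2377]
tcp_rot: [[-0.949, -0.265, -0.172], [-0.26, 0.964, -0.051], [0.179, -0.004, -0.984]]
contact_force: [0.8, 0.2, -0.5]
finger_gap: 0.327
finger_force: 24.0
```

```bash
python3 look.py g6.png 235 165 60 245 130 60
cat > chk.py <<'E'
from stage import *
import sys
D=pickle.load(open(sys.argv[1],'rb')); e,t=eyes(); R,p,s=st(); print('TCP',p,'eye',e,'X',t[1],s['finger_gap'],s['finger_force'],s['contact_force'],s['time'])
yaw=np.arctan2(t[1][1],t[1][0]); print('yaw',np.degrees(yaw))
G=incl(np.radians(15.5)); print('eye in groove frame mm',G.T@(e-[.575,.3355,.125])*1e3)
for n in D:
    c=D[n]; print(n,'pred eyes',[proj(c,e+s*.0186*t[2]).round(1) for s in(1,-1)],'ring back',proj(c,e-.0554*t[3]).round(1),'shaft end',proj(c,np.array([.575,.3355,.125])+G[:,2]*.0168).round(1))
    for q in('eye_left','eye_right','ring_back','pin_left','pin_right','groove'): print(q,[(a.round(1),round(b,2)) for a,b in pt(n,q)[:1]])
E
python3 chk.py g6.pkl
```

```text
TCP [0.4462 0.3025 0.2377] eye [0.55   0.3307 0.1711] X [ 0.8328  0.2268 -0.505 ] 0.3253289802409161 24.02058530249633 [ 0.7242 -0.5849 -1.4662] 18.475
yaw 15.234785560835606
eye in groove frame mm [27.2399  2.0753 45.0183]
top pred eyes [array([251.4, 197.6]), array([265.3, 193.8])] ring back [263.2 206.9] shaft end [259.8 192.4]
eye_left []
eye_right []
ring_back []
pin_left []
pin_right []
groove [(array([256.3, 188.5]), 0.61)]
scene pred eyes [array([259.9, 153.3]), array([272.6, 156.6])] ring back [263.5 175.2] shaft end [270.3 163.5]
eye_left []
eye_right [(array([245.8, 161.8]), 0.72)]
ring_back [(array([429.3, 301. ]), 0.51)]
pin_left [(array([343.1, 213.6]), 0.53)]
pin_right [(array([275.2, 156.5]), 0.47)]
groove [(array([272.6, 163.3]), 0.71)]
```

```bash
cat > ov.py <<'E'
from stage import *
def arm_poly(sg,th,z):
    a=np.radians(np.linspace(180,22,30)); o=np.c_[.028*np.cos(a),.028*np.sin(a)]
    b=np.radians(np.linspace(-110,150,14)); l=np.c_[.033+.007*np.cos(b),.0085+.007*np.sin(b)][::-1]
    i=np.c_[.0217*np.cos(a),.0217*np.sin(a)][::-1]
    P=np.r_[o,l,i]-[-.0249,0]; c,s=np.cos(th/2),np.sin(th/2); P=P@np.array([[c,s],[-s,c]])+[-.0249,0]
    P[:,1]*=sg; return np.c_[P,np.full(len(P),z)]
def eye_rel(th):
    c,s=np.cos(th/2),np.sin(th/2); return np.array([-.0249+.0579*c-.0085*s, .0579*s+.0085*c])
def ringpts(e,t,th,z=0.):
    Q=np.c_[t[3],t[2],-t[1]]; o=np.array([eye_rel(th)[0],0,0])
    return [(arm_poly(s,th,z)-o)@Q.T+e for s in(1,-1)]
if __name__=='__main__':
    D=pickle.load(open('g6.pkl','rb')); e,t=eyes(); ims=[]
    G=incl(np.radians(15.5)); g=np.array([.575,.3355,.125])
    for draw in(0,1):
        row=[]
        for n,u,v in(('top',230,160),('scene',240,130)):
            w,h=60,45; k=400/w
            im=cv2.resize(D[n]['pixels'][v:v+h,u:u+w,::-1],(400,300),interpolation=cv2.INTER_CUBIC)
            if draw:
                f=lambda P:np.round((np.array([proj(D[n],x) for x in P])-[u,v]+.5)*k).astype(np.int32)
                for P in ringpts(e,t,.36): cv2.polylines(im,[f(P)],True,(0,0,255),1)
                for r,z in((.02,.0118),(.015,.0168),(.0365,-.0118)): cv2.polylines(im,[f(circ(r,z)@G.T+g)],True,(0,255,0),1)
            row.append(im)
        ims.append(np.hstack(row))
    cv2.imwrite('pics/g6o.png',np.vstack(ims))
E
python3 ov.py
```

```text
(no output)
```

View pics/g6o.png

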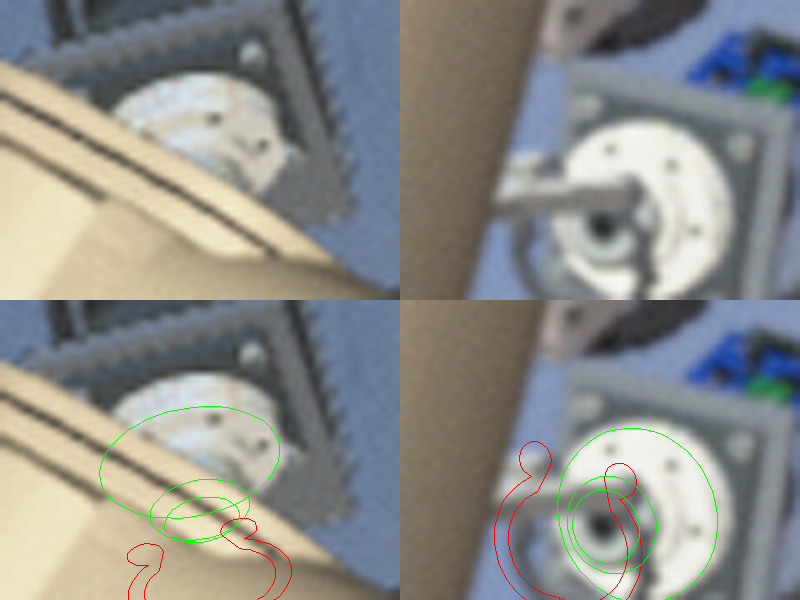

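Scene panel: both ring arms are visible (left at crop x≈522, right at x≈650) and the jaw tips at (527,170) and (640,188). The ring body sits about 2-3 px right of the prediction while the pins agree, which suggests it has swung forward on the pins. I'll fit the tilt.

```bash
cat > tilt.py <<'E'
from ov import *
def fitring(c,bg,boxx,e,t,th0,free_th=True,verbose=1):
    v=View(c,boxx); B=bg['pixels'][v.y0:v.y1,v.x0:v.x1].reshape(-1,3).astype(float)
    def cost(p,full=False):
        dX,dl,dZ,phi,th=p[0],p[1],p[2],p[3],p[4]
        X=np.cos(phi)*t[1]+np.sin(phi)*t[3]*1; Z=np.cross(X,t[2])   # phi>0: normal pitched up -> bottom swings forward
        tt=(None,X,t[2],Z); ee=e+dX*t[1]+dl*t[2]+dZ*t[3]
        L=v.lab()
        for z in(-.0025,0,.0025):
            for P in ringpts(ee,tt,th,z): cv2.fillPoly(L,[v.pr(P)],1,shift=4)
        a=cv2.resize(L.astype(np.float32),(v.w,v.h),interpolation=cv2.INTER_AREA).ravel()[:,None]
        col=np.array([75,75,80.]); r=v.img-(B*(1-a)+col*a)
        return np.minimum(np.abs(r),60).mean()+ (dX/.006)**2*.3+(dl/.004)**2*.3+(dZ/.003)**2*.3+((th-th0)/.05)**2*.3
    best=None
    for ph in(-.3,0,.3,.5):
        x0=np.array([0,0,0,ph,th0]); sx=np.vstack([x0]+[x0+np.eye(5)[i]*[.004,.004,.003,.15,.05][i] for i in range(5)])
        r=minimize(cost,x0,method='Nelder-Mead',options=dict(initial_simplex=sx,maxiter=400,xatol=1e-4,fatol=1e-3))
        print('start',ph,'dX,dl,dZ mm',r.x[:3]*1e3,'tilt',np.degrees(r.x[3]).round(1),'th',r.x[4].round(3),'cost',round(r.fun,2))
if __name__=='__main__':
    D=pickle.load(open('g6.pkl','rb')); bg=pickle.load(open('d0.pkl','rb'))['scene']; e,t=eyes()
    fitring(D['scene'],bg,(258,161,287,187),e,t,.36)
E
python3 tilt.py
```

```text
start -0.3 dX,dl,dZ mm [ 0.8583 -4.5728 -2.7647] tilt 4.4 th 0.349 cost 20.38
start 0 dX,dl,dZ mm [ 3.1348 -3.3376 -2.9518] tilt 4.3 th 0.364 cost 20.33
start 0.3 dX,dl,dZ mm [ 2.6142 -3.2328 -3.3244] tilt 6.2 th 0.376 cost 20.31
start 0.5 dX,dl,dZ mm [ 7.3371 -1.3478 -3.6523] tilt 4.0 th 0.352 cost 20.84
```

Call:
carry_out(moves=[0, 0, 0, -0.07, 0.1, -0.19, 0.32, 0, 0, 0, -0.47, 0, 0.17, 0.32, 0, 0, 0, -0.47, 0, 0.17, 0.32, 0, 0, 0, -0.47, 0, 0.17, 0.32, 0, 0, 0, -0.47, 0, 0.17, 0.32, 0, 0, 0, 0, 0, 0, 0.32])

```text
time: 19.82
position: [0.4637, 0.3084, 0.2289]
tcp_rot: [[-0.949, -0.265, -0.173], [-0.26, 0.964, -0.051], [0.18, -0.004, -0.984]]
contact_force: [-0.3, 0.2, -1.6]
finger_gap: 0.326
finger_force: 24.0
```

```bash
cat > t2.py <<'E'
from tilt import *
import sys
c=cap('scene'); bg=pickle.load(open('d0.pkl','rb'))['scene']; e,t=eyes(); R,p,s=st()
G=incl(np.radians(15.5)); print('model eye in groove mm',G.T@(e-[.575,.3355,.125])*1e3,'yaw',np.degrees(np.arctan2(t[1][1],t[1][0])),s['finger_gap'],s['finger_force'],s['contact_force'],s['moment'],s['time'])
th=float(sys.argv[1]); q=proj(c,e-.028*t[3]); u,v=np.round(q).astype(int); x0=int(sys.argv[2]) if len(sys.argv)>2 else 258
fitring(c,bg,(x0,v-6,u+20,v+20),e,t,th)
pickle.dump({'scene':c},open('last.pkl','wb'))
E
python3 t2.py .36
```

```text
model eye in groove mm [28.825   3.3244 24.9431] yaw 15.26199236781628 0.3265584288886328 23.977492321282625 [-0.6179 -0.7719 -1.6087] [ 0.1175 -0.1573 -0.0295] 19.875
start -0.3 dX,dl,dZ mm [ 3.0562 -3.9358 -2.678 ] tilt 4.6 th 0.333 cost 23.82
start 0 dX,dl,dZ mm [ 3.1543 -2.6308 -3.447 ] tilt 5.8 th 0.372 cost 24.08
start 0.3 dX,dl,dZ mm [ 4.6816 -2.7605 -4.0014] tilt 6.6 th 0.342 cost 23.85
start 0.5 dX,dl,dZ mm [-0.0915 -2.6156 -4.939 ] tilt 11.9 th 0.372 cost 24.06
```

Call:
carry_out(moves=[0, 0, 0, -0.28, 0, 0.1, 0.32, 0, 0, 0, -0.28, 0, 0.1, 0.32, 0, 0, 0, -0.28, 0, 0.1, 0.32, 0, 0, 0, -0.28, 0, 0.1, 0.32, 0, 0, 0, 0, 0, 0, 0.32])

```text
time: 20.5
position: [0.4731, 0.3112, 0.2232]
tcp_rot: [[-0.948, -0.265, -0.173], [-0.26, 0.964, -0.052], [0.18, -0.004, -0.984]]
contact_force: [-0.9, 0.4, 0.4]
finger_gap: 0.327
finger_force: 24.0
```

Call:
carry_out(moves=[0, 0, 0, -0.19, 0, 0.07, 0.32, 0, 0, 0, -0.19, 0, 0.07, 0.32, 0, 0, 0, 0, 0, 0, 0.32])

```text
time: 20.88
position: [0.4775, 0.3123, 0.2211]
tcp_rot: [[-0.949, -0.265, -0.171], [-0.26, 0.964, -0.051], [0.178, -0.004, -0.984]]
contact_force: [0.5, 0.0, -1.0]
finger_gap: 0.326
finger_force: 23.8
```

Call:
carry_out(moves=[0, 0, 0, -0.19, 0, 0.07, 0.32, 0, 0, 0, -0.19, 0, 0.07, 0.32, 0, 0, 0, 0, 0, 0, 0.32])

```text
time: 21.25
position: [0.4803, 0.313, 0.219]
tcp_rot: [[-0.949, -0.265, -0.172], [-0.26, 0.964, -0.051], [0.179, -0.004, -0.984]]
contact_force: [-0.2, 0.3, -0.9]
finger_gap: 0.326
finger_force: 23.8
```

Call:
carry_out(moves=[0, 0, 0, -0.19, 0, 0.07, 0.32, 0, 0, 0, -0.19, 0, 0.07, 0.32, 0, 0, 0, 0, 0, 0, 0.32])

```text
time: 21.62
position: [0.4829, 0.3138, 0.2171]
tcp_rot: [[-0.948, -0.266, -0.173], [-0.26, 0.964, -0.052], [0.181, -0.004, -0.984]]
contact_force: [-1.8, -0.2, 0.4]
finger_gap: 0.326
finger_force: 24.1
```

```bash
python3 t2.py .36 258
```

```text
model eye in groove mm [28.6017  3.263   1.3859] yaw 15.266105597948428 0.3222966320358382 24.070919640362263 [-1.876  -0.0369  0.073 ] [-0.0557  0.2852 -0.0732] 21.675
start -0.3 dX,dl,dZ mm [-1.045   0.3924 -2.3026] tilt -10.5 th 0.363 cost 24.22
start 0 dX,dl,dZ mm [ 2.4773  1.4641 -3.8562] tilt -13.4 th 0.398 cost 24.62
start 0.3 dX,dl,dZ mm [ 0.614  -0.9776 -2.9431] tilt -18.0 th 0.349 cost 24.17
start 0.5 dX,dl,dZ mm [-3.9165  6.1237  0.6197] tilt 30.9 th 0.351 cost 29.98
```

```bash
cat > t3.py <<'E'
from ov import *
import sys
G=incl(np.radians(15.5)); g=np.array([.575,.3355,.125])
def run(c,bg,e,t,th0,boxx,sig=(.006,.003,.003,.05)):
    v=View(c,boxx); B=bg['pixels'][v.y0:v.y1,v.x0:v.x1].reshape(-1,3).astype(float)
    def cost(p):
        dX,dl,dZ,phi,th=p; X=np.cos(phi)*t[1]+np.sin(phi)*t[3]; Z=np.cross(X,t[2]); tt=(None,X,t[2],Z); ee=e+dX*t[1]+dl*t[2]+dZ*t[3]
        L=v.lab()
        for z in(-.0025,0,.0025):
            for P in ringpts(ee,tt,th,z): cv2.fillPoly(L,[v.pr(P)],1,shift=4)
        zc=(G.T@(ee-.03*Z-g))[2]
        prof=[(.02,.0118),(.015,.0168)]
        if zc<.0118: prof=[(.02,max(zc,.0038))]+prof
        if zc<.0168: v.hull(L,np.vstack([circ(r,z) for r,z in prof])@G.T+g,0)
        a=cv2.resize(L.astype(np.float32),(v.w,v.h),interpolation=cv2.INTER_AREA).ravel()[:,None]
        r=v.img-(B*(1-a)+np.array([75,75,80.])*a)
        return np.minimum(np.abs(r),60).mean()+.3*((dX/sig[0])**2+((dl+.003)/sig[1])**2+((dZ+.0025)/sig[2])**2+((th-th0)/sig[3])**2)
    for ph in(-.35,-.15,.05,.25):
        x0=np.array([0,-.003,-.0025,ph,th0]); sx=np.vstack([x0]+[x0+np.eye(5)[i]*[.004,.003,.003,.12,.04][i] for i in range(5)])
        r=minimize(cost,x0,method='Nelder-Mead',options=dict(initial_simplex=sx,maxiter=400,xatol=1e-4,fatol=1e-3))
        ee=e+r.x[0]*t[1]+r.x[1]*t[2]+r.x[2]*t[3]
        print('dX,dl,dZ',(r.x[:3]*1e3).round(1),'tilt',np.degrees(r.x[3]).round(1),'th',r.x[4].round(3),'cost',round(r.fun,2),'eye in groove',(G.T@(ee-g)*1e3).round(1))
if __name__=='__main__':
    bg=pickle.load(open('d0.pkl','rb'))['scene']; c=pickle.load(open('last.pkl','rb'))['scene'] if sys.argv[2]=='old' else cap('scene'); pickle.dump({'scene':c},open('last.pkl','wb'))
    e,t=eyes(); R,p,s=st(); print('model eye',G.T@(e-g)*1e3,s['finger_gap'],s['finger_force'],s['contact_force'],s['time'])
    run(c,bg,e,t,float(sys.argv[1]),(258,158,292,188))
E
python3 t3.py .36 old
```

```text
model eye [28.6017  3.263   1.3859] 0.3222966320358382 24.070919640362263 [-1.876  -0.0369  0.073 ] 21.675
dX,dl,dZ [-1.9 -1.7 -2.6] tilt -16.8 th 0.351 cost 21.36 eye in groove [26.1  1.6  3.3]
dX,dl,dZ [-2.  -0.8 -2.6] tilt -12.4 th 0.368 cost 21.5 eye in groove [26.1  2.5  3.4]
dX,dl,dZ [-1.1  0.  -2.9] tilt -11.0 th 0.381 cost 21.64 eye in groove [25.7  3.3  2.5]
dX,dl,dZ [-3.3 -2.6 -2.3] tilt -18.8 th 0.351 cost 21.35 eye in groove [26.4  0.7  4.7]
```

The ring's bottom seems caught on the shaft edge (tilt about -15°). I'll back off, lower it about 2.5 mm and re-check the tilt.

Call:
carry_out(moves=[0, 0, 0, 0.33, 0, -0.12, 0.32, 0, 0, 0, 0.33, 0, -0.12, 0.32, 0, 0, 0, 0.33, 0, -0.12, 0.32, 0, 0, 0, 0.42, 0, -0.15, 0.32, 0, 0, 0, 0.09, 0, 0.24, 0.32, 0, 0, 0, 0, 0, 0, 0.32])

```text
time: 22.42
position: [0.4691, 0.3098, 0.2224]
tcp_rot: [[-0.948, -0.266, -0.173], [-0.261, 0.964, -0.052], [0.181, -0.004, -0.984]]
contact_force: [-0.7, -0.1, -0.8]
finger_gap: 0.323
finger_force: 18.5
```

```bash
python3 t3.py .36 new
```

```text
model eye [26.0145  3.1459 16.3982] 0.32233078267528154 18.46193891573801 [-0.3969 -0.3375 -1.1657] 22.475
dX,dl,dZ [ 5.9 -4.4  0.9] tilt -25.9 th 0.37 cost 24.74 eye in groove [26.9 -1.3 10.5]
dX,dl,dZ [ 0.8 -3.4  2.5] tilt 12.0 th 0.306 cost 23.12 eye in groove [28.5 -0.3 15.6]
dX,dl,dZ [-3.6 -1.6 -0.9] tilt 20.6 th 0.337 cost 22.15 eye in groove [25.1  1.6 20. ]
dX,dl,dZ [-2.4 -1.3 -0.6] tilt 19.4 th 0.338 cost 22.17 eye in groove [25.4  1.8 18.8]
```

Finger force fell from 24 to 18.5 N, so the ring has left the pins and probably stays on the shaft. I'll back away and find it.

Call:
carry_out(moves=[0, 0, 0, 0.94, 0, -0.34, 0.32, 0, 0, 0, 1.88, 0, -0.68, 0.4, 0, 0, 0, 1.88, 0, -0.68, 0.57, 0, 0, 0, 1.5, -2, -2, 0.57, 0, 0, 0, 1.5, -3, -2, 0.57, 0, 0, 0, 1.5, -3, -2, 0.57, 0, 0, 0, 0, 0, 0, 0.57])

```text
time: 23.35
position: [0.4169, 0.2113, 0.317]
tcp_rot: [[-0.95, -0.262, -0.168], [-0.257, 0.965, -0.052], [0.176, -0.006, -0.984]]
contact_force: [-0.1, 1.0, -1.6]
finger_gap: 0.571
finger_force: 12.1
```

```bash
cat > find.py <<'E'
from ov import *
G=incl(np.radians(15.5)); g=np.array([.575,.3355,.125])
D={n:cap(n) for n in('top','scene')}; pickle.dump(D,open('f1.pkl','wb')); bg=pickle.load(open('d0.pkl','rb'))
print(telemetry.get_state()['time'],telemetry.get_state()['position'],telemetry.get_state()['finger_force'])
for n in D:
    for q in('ring','eye_left','eye_right','ring_back'): print(n,q,[(a.round(1),round(b,2)) for a,b in pt(n,q)[:2]])
    print('groove',proj(D[n],g).round(1),'expected eyes',[proj(D[n],g+G@np.array([.033,s*.0085,0])).round(1) for s in(1,-1)],'back',proj(D[n],g+G@np.array([-.0249,0,0])).round(1))
    d=D[n]['pixels'].astype(float).mean(2)-bg[n]['pixels'].astype(float).mean(2)
    u,v=np.round(proj(D[n],g)).astype(int); print(n,'diff cols',u-14,'rows',v-14)
    for r in range(v-16,v+18): print(r,' '.join('%4d'%x if abs(x)>14 else '   .' for x in d[r,u-18:u+19]))
E
python3 find.py
```

```text
23.45 [0.4163 0.2132 0.3156] 12.146405006060377
top ring [(array([261. , 191.5]), 0.54), (array([255.6, 186.2]), 0.22)]
top eye_left [(array([254.6, 179.7]), 0.52)]
top eye_right [(array([263.9, 180.9]), 0.43), (array([210.2, 224.4]), 0.33)]
top ring_back [(array([260.8, 190.5]), 0.44)]
groove [258.7 187.4] expected eyes [array([252.7, 181.3]), array([258.9, 179.6])] back [260.8 192.5]
top diff cols 245 rows 173
171    .    .    .    .    .    .    .    .    .    .    .    .    .    .    .    .    .    .    .    .    .    .    .    .    .    .    .    .    .    .    .    .    .    .    .    .    .
172    .    .    .    .    .    .    .    .    .    .    .    .    .    .    .    .    .    .    .    .    .    .    .    .    .    .    .    .    .    .    .    .    .    .    .    .    .
173    .    .    .    .    .    .    .    .    .    .    .    .    .    .    .    .    .    .    .    .    .    .    .    .    .    .    .    .    .    .    .    .    .    .    .    .    .
174    .    .    .    .    .    .    .    .    .    .    .    .    .    .    .    .    .    .    .    .    .    .    
[... 11783 characters left out ...]
-15    .  -16    .    .    .    .    .    .    .  -14    .    .  -15  -14  -14  -15    .  -14    .  -15    .    .  -14    .    .  -15
178    .    .  -21    .  -16  -15  -14    .    .  -15    .  -16    .    .  -15    .    .  -15    .  -15    .  -15    .  -16    .  -14    .    .    .    .  -18  -16    .    .    .    .  -16
179  -16  -14  -15  -16    .  -14  -15    .  -14  -18    .  -15    .  -14  -16    .    .  -14  -15    .    .    .  -17    .  -15    .    .    .    .  -15    .    .    .    .  -15    .  -15
180  -14    .    .  -16  -15  -16    .  -14    .    .  -16    .    .  -15    .  -16    .    .    .  -15  -15    .  -14    .  -15  -14  -14    .  -14    .  -14    .    .    .  -14    .  -16
```

The difference images show the ring around the shaft, lugs up at top px (254.3,182.5) and (263.3,181.7), not fallen. I'll fit its pose and spread to see whether it's in the groove or on the land.

```bash
cat > seat.py <<'E'
from ov import *
import sys
G=incl(np.radians(15.5)); g=np.array([.575,.3355,.125])
def seat(D,bg,boxes,starts):
    V=[(n,View(D[n],b)) for n,b in boxes.items()]
    B={n:bg[n]['pixels'][v.y0:v.y1,v.x0:v.x1].reshape(-1,3).astype(float) for n,v in V}
    # p: centre offset in groove frame (x,y,z), tilt about y (a), about x (b), roll about z (r), th
    def ringP(p,z):
        Rr=Ro.from_rotvec([p[4],p[3],p[5]]).as_matrix()
        return [ (arm_poly(s,p[6],z)@Rr.T+p[:3])@G.T+g for s in(1,-1)]
    def cost(p):
        tot=0
        for n,v in V:
            L=v.lab()
            for z in(-.0025,0,.0025):
                for P in ringP(p,z): cv2.fillPoly(L,[v.pr(P)],1,shift=4)
            prof=[(.02,.0118),(.015,.0168)]
            if p[2]<.0118: prof=[(.02,max(p[2]+.0015,.0038))]+prof
            v.hull(L,np.vstack([circ(r,z) for r,z in prof])@G.T+g+dv[n],0)
            a=cv2.resize(L.astype(np.float32),(v.w,v.h),interpolation=cv2.INTER_AREA).ravel()[:,None]
            r=v.img-(B[n]*(1-a)+np.array([62,62,66.])*a); tot+=np.minimum(np.abs(r),80).mean()
        return tot+.3*((p[4]/.15)**2+(p[5]/.2)**2)+(100*max(0,-p[6]))**2
    dv={'top':0,'scene':0}
    for s in starts:
        x0=np.array(s); sx=np.vstack([x0]+[x0+np.eye(7)[i]*[.004,.004,.005,.15,.1,.1,.1][i] for i in range(7)])
        r=minimize(cost,x0,method='Nelder-Mead',options=dict(initial_simplex=sx,maxiter=900,xatol=1e-4,fatol=1e-3)); p=r.x
        print('c mm',(p[:3]*1e3).round(1),'tilt(y,x,roll)',np.degrees(p[3:6]).round(1),'th',p[6].round(3),'cost',round(r.fun,2),flush=True)
if __name__=='__main__':
    D=pickle.load(open(sys.argv[1],'rb')); bg=pickle.load(open('d0.pkl','rb'))
    bx={'top':(246,175,275,197),'scene':(268,144,296,180)}
    S=[[0,0,z,a,0,0,.1] for z in(0,.009) for a in(0,.25,-.25)][:4]
    for b in({'top':bx['top']},{'scene':bx['scene']},bx): print(list(b)); seat(D,bg,b,S)
E
python3 seat.py f1.pkl
```

```text
['top']
c mm [ 5.6 -3.5  8.9] tilt(y,x,roll) [-6.8 -6.4 -6.9] th 0.094 cost 9.95
c mm [-0.9 -2.7  3.7] tilt(y,x,roll) [-7.  -5.9 -7. ] th 0.091 cost 9.87
c mm [ 0.8 -3.1  5.3] tilt(y,x,roll) [-6.6 -6.4 -6.9] th 0.096 cost 9.83
c mm [ 9.1 -3.4 11.7] tilt(y,x,roll) [-6.7 -5.  -8.6] th 0.1 cost 10.13
['scene']
c mm [-3.7  0.9  4.4] tilt(y,x,roll) [ 4.5  0.1 -3. ] th 0.006 cost 25.69
c mm [-3.8  2.   3.9] tilt(y,x,roll) [21.5 -0.3 -4.8] th 0.082 cost 26.14
c mm [-4.2  1.2  4.5] tilt(y,x,roll) [-11.8   0.3   1.6] th 0.081 cost 25.88
c mm [-2.9  1.3  7.6] tilt(y,x,roll) [-9.5  1.   6.4] th 0.181 cost 25.97
['top', 'scene']
c mm [-2.   0.1  5.1] tilt(y,x,roll) [ -3.6  -1.7 -12.2] th 0.123 cost 37.46
c mm [-0.7 -1.  13.3] tilt(y,x,roll) [  9.2   3.7 -11.2] th 0.113 cost 40.24
c mm [-2.2 -1.6  4.6] tilt(y,x,roll) [-4.6 -2.9 -9.7] th 0.103 cost 36.51
c mm [ 0.2 -0.7  9.5] tilt(y,x,roll) [  2.3   3.8 -10.8] th 0.122 cost 40.68
```

Run:
```python
from ov import *
G=incl(np.radians(15.5)); g=np.array([.575,.3355,.125]); D=pickle.load(open('f1.pkl','rb'))
for n in D:
    b=proj(D[n],g+G@[.033,0,0]); print(n,b.round(1),'per mm x,y,z',[((proj(D[n],g+G@(np.array([.033,0,0])+.01*v))-b)/10).round(3) for v in np.eye(3)])
for a,b in(((254.3,182.5),(273.3,150.5)),((263.3,181.7),(283,153.3))):
    P,r=tri(D['top'],a,D['scene'],b); print((G.T@(P-g)*1e3).round(1),'gap',r)
# darkness of ring in colour: absolute dark mask print of scene lugs
im=D['scene']['pixels'].mean(2).astype(int)
for r in range(145,160): print(r,im[r,266:292])
im=D['top']['pixels'].mean(2).astype(int)
for r in range(177,190): print(r,im[r,248:270])
```

```text
top [255.8 180.5] per mm x,y,z [array([-0.091, -0.217]), array([-0.37 ,  0.101]), array([0.062, 0.301])]
scene [274.7 150.8] per mm x,y,z [array([ 0.051, -0.361]), array([-0.33 , -0.083]), array([-0.162,  0.048])]
[33.4  3.7  4.5] gap 0.0027440588544714243
[ 31.7 -22.5   6.4] gap 0.009788605638696284
145 [160 176 181 175 158 134 121 117 118 117 117 123 129 133 135 142 143 144
 146 148 147 150 149 147 147 141]
146 [162 177 179 177 163 133 121 118 117 113 107 108 110 113 120 122 129 134
 137 142 144 143 149 145 146 147]
147 [160 175 183 180 162 138 121 116 120 123 131 133 128 117 110 109 107 108
 114 122 129 133 135 142 143 143]
148 [158 175 180 176 161 139 124 119 126 153 174 178 162 140 128 117 110 108
 111 115 113 109 117 122 131 133]
149 [159 177 180 175 164 139 121 121 129 157 177 179 168 153 153 165 158 154
 154 145 126 108 105 110 122 127]
150 [168 178 179 177 167 143 120 118 121 133 148 151 154 162 184 200 204 197
 192 175 145 115 106 121 137 146]
151 [175 176 179 179 166 143 120 120 124 138 161 175 185 197 197 194 191 181
 171 152 124 105 110 138 150 155]
152 [172 178 178 177 
[... 1401 characters left out ...]
9  73  73  75  70
 106 161 155 143]
183 [200 197 196 180 131  68  69  79  72 132 182 190 182 132  70  72  74  73
  94 128 164 187]
184 [201 198 191 192 153  84  70  74  71 117 167 185 182 147  96  79  75  76
  78  90 123 160]
185 [201 202 175 147 117  81  69  67 104 154 179 184 185 169 146 121 111  92
  74  73  76  96]
186 [163 153 130  88  73  77  98 131 165 182 185 184 185 185 175 164 152 127
  92  76  73  63]
187 [136 100  79  66  68 118 158 174 182 187 185 189 184 184 185 179 171 157
 117  80  68  69]
188 [180 129  66  68  72 136 179 185 185 189 187 189 186 188 183 183 180 171
 146 120  93  69]
189 [195 146  68  66  93 144 180 183 187 185 187 185 179 181 181 176 174 171
 157 132  91  71]
```

Call:
carry_out(moves=[0, 0, 0, 0, -4, 0, 0.57, 0, 0, 0, 0, -5, 0, 0.57, 0, 0, 0, 0, -5, 0, 0.57, 0, 0, 0, 0, 0, 0, 0.57])

```text
time: 24.35
position: [0.4551, 0.0739, 0.3149]
tcp_rot: [[-0.95, -0.258, -0.173], [-0.253, 0.966, -0.052], [0.181, -0.006, -0.984]]
contact_force: [0.4, 0.4, -1.5]
finger_gap: 0.572
finger_force: 12.1
```

```bash
sed -i 's/for r in range(v-16,v+18): print.*/pass/' find.py; python3 find.py | grep -v diff
python3 - <<'E'
from ov import *
D=pickle.load(open('f1.pkl','rb'));bg=pickle.load(open('d0.pkl','rb'))
d=D['scene']['pixels'].mean(2)-bg['scene']['pixels'].mean(2)
print('cols 258..')
for r in range(145,177): print(r,' '.join('%4d'%x if abs(x)>12 else '   .' for x in d[r,258:292]))
E
sed -i "s/'scene':(268,144,296,180)/'scene':(256,143,296,180)/" seat.py; python3 seat.py f1.pkl
```

```text
24.45 [0.4539 0.0784 0.3155] 12.14748096826952
top ring [(array([257.8, 188.2]), 0.63), (array([254.6, 181.4]), 0.16)]
top eye_left [(array([329.7, 169.2]), 0.74), (array([253.1, 182.6]), 0.68)]
top eye_right [(array([264.3, 183. ]), 0.6)]
top ring_back [(array([262.4, 192.7]), 0.47)]
groove [258.7 187.4] expected eyes [array([252.7, 181.3]), array([258.9, 179.6])] back [260.8 192.5]
scene ring [(array([273.6, 164.8]), 0.4)]
scene eye_left [(array([272.6, 149.9]), 0.48)]
scene eye_right [(array([278.2, 153.5]), 0.6)]
scene ring_back [(array([271.7, 174.2]), 0.56), (array([385.3, 247.5]), 0.54)]
groove [273.1 162.5] expected eyes [array([271.9, 150.1]), array([277.6, 151.5])] back [271.8 171.3]
cols 258..
145  -66  -62  -65  -62  -67  -66  -64  -60  -74  -78  -85  -70  -33  -17  -24  -27  -30  -38  -45  -33  -21  -14  -14    .    .    .    .    .    .    .    .  -13    .  -12
146  -62  -61  -64  -64  -64  -63  -64  -62  -69  -67  -74  -61  -28  -13  -16  -20  -22  -26  -27  -17    .    .    .    .    .    .  -13    .  -12    .    .  -13    .    .
147  -64  -62  -66  -65  -64  -63  -58
[... 5395 characters left out ...]
103 cost 8.4
c mm [ 8.8 -3.4 11.8] tilt(y,x,roll) [-5.9 -4.7 -8.4] th 0.109 cost 8.6
['scene']
c mm [-2.5  2.4  4.8] tilt(y,x,roll) [ 0.3 -0.5 -5. ] th 0.167 cost 31.78
c mm [-3.2  2.7  4.4] tilt(y,x,roll) [ 8.1  1.2 -1.4] th 0.129 cost 32.1
c mm [-3.7  2.5  3.6] tilt(y,x,roll) [-8.5  0.9 -3.2] th 0.147 cost 31.62
c mm [-1.6  0.7  9.3] tilt(y,x,roll) [ 7.3 -1.7 -6.1] th 0.161 cost 31.86
['top', 'scene']
c mm [-1.7 -1.   5.4] tilt(y,x,roll) [-4.2 -0.9 -9.4] th 0.129 cost 42.22
c mm [-0.9 -1.1 12.6] tilt(y,x,roll) [ 8.5  0.2 -9.8] th 0.13 cost 44.43
c mm [-2.  -1.3  5.1] tilt(y,x,roll) [-4.  -5.3 -9.1] th 0.111 cost 41.81
c mm [-0.2 -1.1  9.8] tilt(y,x,roll) [ 3.   0.9 -9.7] th 0.131 cost 44.4
```

```bash
cat > rs.py <<'E'
from use import *
G=incl(np.radians(15.5)); g=np.array([.575,.3355,.125])
def pose(xe,ye,ze,roll,off=(.0023,.003)):
    """pins (ring mid plane, on the stop) at xe,ye,ze mm in groove frame, pliers rolled by roll deg about groove z"""
    Q=G@Ro.from_rotvec([0,0,np.radians(roll)]).as_matrix(); X,Y,Z=-Q[:,2],Q[:,1],Q[:,0]
    e=g+G@np.array([xe,ye,ze])*1e-3+off[0]*Z+off[1]*Y; tip=e+.0055*X; p=tip-L*X-DZ*Z
    b=np.radians(20); z=-np.cos(b)*Z+np.sin(b)*X   # tool z
    return np.c_[np.cross(Y,z),Y,z],p
def ing(): 
    e,t=eyes(); return (G.T@(e-.0023*t[3]-.003*t[2]-g)*1e3)
E
python3 - <<'E'
from rs import *
R,p,s=st(); T,q=pose(30.5,-6.4,45,-10.5); print(q); q2=q.copy()
plan(R,p,T,q,14,.5)
E
```

```text
[0.4506 0.2964 0.2422]
-0.013,-0,0.004,-0.48,1.51,0.44,0.5,-0.013,-0,0.004,-0.47,1.5,0.46,0.5,-0.013,-0,0.004,-0.47,1.5,0.48,0.5,-0.013,-0,0.004,-0.46,1.49,0.5,0.5,-0.013,-0,0.004,-0.45,1.49,0.52,0.5,-0.013,-0,0.004,-0.45,1.49,0.53,0.5,-0.013,-0,0.004,-0.44,1.48,0.56,0.5,-0.013,-0,0.004,-0.44,1.47,0.58,0.5,-0.013,-0,0.004,-0.43,1.47,0.59,0.5,-0.013,-0,0.004,-0.42,1.46,0.62,0.5,-0.013,-0,0.004,-0.42,1.46,0.63,0.5,-0.013,-0,0.004,-0.41,1.44,0.65,0.5,-0.013,-0,0.004,-0.41,1.45,0.67,0.5,-0.013,-0,0.004,-0.4,1.43,0.69,0.5
end [0.4506 0.2964 0.2423] err mm [-0.027  -0.005   0.0255] max step 1.51 turn 0.7625508313204765
```

Call:
carry_out(moves=[-0.013, 0, 0.004, -0.48, 1.51, 0.44, 0.5, -0.013, 0, 0.004, -0.47, 1.5, 0.46, 0.5, -0.013, 0, 0.004, -0.47, 1.5, 0.48, 0.5, -0.013, 0, 0.004, -0.46, 1.49, 0.5, 0.5, -0.013, 0, 0.004, -0.45, 1.49, 0.52, 0.5, -0.013, 0, 0.004, -0.45, 1.49, 0.53, 0.5, -0.013, 0, 0.004, -0.44, 1.48, 0.56, 0.5, -0.013, 0, 0.004, -0.44, 1.47, 0.58, 0.5, -0.013, 0, 0.004, -0.43, 1.47, 0.59, 0.5, -0.013, 0, 0.004, -0.42, 1.46, 0.62, 0.5, -0.013, 0, 0.004, -0.42, 1.46, 0.63, 0.5, -0.013, 0, 0.004, -0.41, 1.44, 0.65, 0.5, -0.013, 0, 0.004, -0.41, 1.45, 0.67, 0.5, -0.013, 0, 0.004, -0.4, 1.43, 0.69, 0.5, 0, 0, 0, 0, 0, 0, 0.5])

```text
time: 26.72
position: [0.4504, 0.2967, 0.2418]
tcp_rot: [[-0.961, -0.178, -0.213], [-0.207, 0.97, 0.125], [0.185, 0.165, -0.969]]
contact_force: [0.2, -1.2, -1.4]
finger_gap: 0.504
finger_force: 13.8
```

Run:
```python
from rs import *
c=cap('scene'); bg=pickle.load(open('d0.pkl','rb'))['scene']; e,t=eyes(); R,p,s=st(); print(ing(),s['finger_gap'],s['finger_force'],s['time'])
root=e-.0025*t[1]
print('pred roots',[proj(c,root+sg*.0119*t[2]).round(1) for sg in(1,-1)],'corrected',[proj(c,root+(sg*.0119-.003)*t[2]-.0023*t[3]).round(1) for sg in(1,-1)])
print('corr tips',[proj(c,root+.008*t[1]+(sg*.0119-.003)*t[2]-.0023*t[3]).round(1) for sg in(1,-1)])
for q in('pin_left','pin_right','eye_left','eye_right'): print(q,[(a.round(1),round(b,2)) for a,b in pt('scene',q)[:2]])
im=c['pixels'].mean(2).astype(int); d=im-bg['pixels'].mean(2).astype(int)
print('img cols 252..'); 
for r in range(140,168): print(r,' '.join('%3d'%x for x in im[r,252:288]))
```

```text
[29.5496 -5.969  44.8811] 0.5045393395511606 13.78442868590355 26.775
pred roots [array([264.1, 151.8]), array([271.9, 155.5])] corrected [array([264.8, 153.1]), array([272.6, 156.8])]
corr tips [array([266.2, 152.7]), array([273.9, 156.3])]
pin_left [(array([423.2, 301.1]), 0.61), (array([282. , 186.2]), 0.59)]
pin_right []
eye_left [(array([272.3, 149.4]), 0.6)]
eye_right [(array([279.6, 157.1]), 0.44)]
img cols 252..
140 149 147 147 146 143 143 139 137 136 128 129 128 126 123 123 116 117 112 112 111 110 108 106 105 101 101  99  96  95  93  84  86  91  90  77  65
141 146 147 146 147 144 142 139 136 133 132 128 127 125 119 117 116 118 114 111 112 107 108 105 104 102 100  98  94  92  86  86  89  97  97  91  78
142 149 149 146 145 143 138 138 136 131 130 129 125 124 121 117 116 116 112 113 110 113 107 106 101 101  98  97  97  88  85  88 110 114 118 116 102
143 148 148 144 144 142 143 134 134 131 126 128 123 123 118 117 114 114 114 112 112 111 107 103 104 100  99  95  93  88  87 100 127 139 138 131 121
144 147 145 144 140 139 139 136 133 130 130 125 124 122 118 115 114 114 112 111 106 
[... 2767 characters left out ...]
 114 113 108 109 107 103 106 102 100  96  98  92  88  91 127 168 175 143 111  92 125 187 217 221 229 228 210
164 133 132 128 129 124 121 118 116 116 111 111 111 109 108 103 103 105 100  98  92  86  88  98 137 169 167 131 103  90 117 184 190 178 211 222 205
165 130 131 128 125 124 120 120 114 115 113 111 109 110 103 106 102 100  97  95  91  90  89 115 148 168 154 121 104  90 123 188 206 201 217 215 190
166 131 133 129 124 123 122 117 116 112 112 112 108 107 105 102 103  99  97  95  92  84  94 124 151 155 147 135 118  95 125 199 232 235 234 217 195
167 131 128 126 124 120 118 117 115 114 114 110 111 106 105 104 100 102  95  91  92  85  91 121 142 143 159 173 144 106 125 202 235 239 238 223 194
```

Call:
carry_out(moves=[0, 0, 0, -0.03, -0.03, -0.09, 0.5, 0, 0, 0, -0.47, 0, 0.17, 0.5, 0, 0, 0, -0.47, 0, 0.17, 0.5, 0, 0, 0, -0.47, 0, 0.17, 0.5, 0, 0, 0, -0.47, 0, 0.17, 0.5, 0, 0, 0, -0.47, 0, 0.17, 0.5, 0, 0, 0, 0, 0, 0, 0.5])

```text
time: 27.85
position: [0.4725, 0.3013, 0.2301]
tcp_rot: [[-0.961, -0.176, -0.213], [-0.206, 0.971, 0.125], [0.184, 0.164, -0.969]]
contact_force: [-0.2, 0.2, -1.2]
finger_gap: 0.504
finger_force: 13.8
```

Call:
carry_out(moves=[0, 0, 0, -0.19, 0, 0.07, 0.5, 0, 0, 0, -0.19, 0, 0.07, 0.5, 0, 0, 0, 0, 0, 0, 0.5])

```text
time: 28.22
position: [0.4757, 0.3023, 0.2283]
tcp_rot: [[-0.961, -0.177, -0.212], [-0.206, 0.971, 0.125], [0.184, 0.164, -0.969]]
contact_force: [-0.1, 0.1, -1.6]
finger_gap: 0.502
finger_force: 13.8
```

Call:
carry_out(moves=[0, 0, 0, -0.19, 0, 0.07, 0.5, 0, 0, 0, 0, 0, 0, 0.5])

```text
time: 28.48
position: [0.4774, 0.3027, 0.2272]
tcp_rot: [[-0.961, -0.177, -0.212], [-0.206, 0.971, 0.125], [0.184, 0.164, -0.969]]
contact_force: [-0.5, 0.3, -1.3]
finger_gap: 0.505
finger_force: 13.8
```

Call:
carry_out(moves=[0, 0, 0, -0.19, 0, 0.07, 0.5, 0, 0, 0, 0, 0, 0, 0.5])

```text
time: 28.72
position: [0.479, 0.3032, 0.2262]
tcp_rot: [[-0.961, -0.177, -0.212], [-0.206, 0.971, 0.125], [0.184, 0.164, -0.969]]
contact_force: [-0.4, -0.2, -2.2]
finger_gap: 0.506
finger_force: 13.8
```

Call:
carry_out(moves=[0, 0, 0, -0.19, 0, 0.07, 0.5, 0, 0, 0, 0, 0, 0, 0.5])

```text
time: 28.98
position: [0.4807, 0.3037, 0.2251]
tcp_rot: [[-0.961, -0.176, -0.212], [-0.206, 0.971, 0.125], [0.184, 0.164, -0.969]]
contact_force: [-1.6, 1.2, -1.4]
finger_gap: 0.5
finger_force: 13.7
```

Call:
carry_out(moves=[0, 0, 0, -0.19, 0, 0.07, 0.5, 0, 0, 0, 0, 0, 0, 0.5])

```text
time: 29.22
position: [0.4824, 0.3042, 0.2241]
tcp_rot: [[-0.961, -0.176, -0.212], [-0.206, 0.971, 0.125], [0.184, 0.164, -0.969]]
contact_force: [-0.6, -0.4, -0.7]
finger_gap: 0.504
finger_force: 13.8
```

Run:
```python
from rs import *
print(ing()); e,t=eyes(); root=e-.0025*t[1]
bgs=pickle.load(open('d0.pkl','rb'))
for n in('scene','top'):
    c=cap(n); print(n,'corr roots',[proj(c,root+(sg*.0119-.003)*t[2]-.0023*t[3]).round(1) for sg in(1,-1)],'raw',[proj(c,root+(sg*.0119)*t[2]).round(1) for sg in(1,-1)])
    for q in('pin_left','pin_right','eye_left','eye_right'): print(q,[(a.round(1),round(b,2)) for a,b in pt(n,q)[:2]])
    im=c['pixels'].mean(2).astype(int)
    u,v=(262,146) if n=='scene' else (244,176)
    for r in range(v,v+18): print(r,' '.join('%3d'%x for x in im[r,u:u+28]))
```

```text
[30.5223 -6.673   7.5542]
scene corr roots [array([271.4, 150.9]), array([279. , 154.5])] raw [array([270.7, 149.7]), array([278.3, 153.3])]
pin_left []
pin_right []
eye_left [(array([384.7, 243.8]), 0.58)]
eye_right []
146 151 152 147 144 142 138 135 133 131 129 126 121 119 117 116 112 110 111 108 107 104 101  98  97  94  89  90 115
147 150 147 147 144 140 137 135 132 130 128 125 123 117 117 116 114 110 109 108 104 103 100  98  94  92  85  89 115
148 150 147 143 143 139 136 133 131 129 123 124 121 118 115 118 111 112 113 106 102 105 100  95  96  91  84  87 108
149 148 146 143 140 139 135 132 130 126 123 123 118 119 114 113 108 112 107 105 106  97  99 100  95  90  88  90 103
150 148 148 144 140 134 136 130 127 125 125 120 117 116 112 113 112 110 104 105 103  99  98  93  91  88  85  97 120
151 148 143 142 138 135 133 133 128 127 121 120 118 114 113 112 110 111 108 103 103  98  97  98  91  87  88 105 136
152 147 145 140 138 137 133 130 128 123 121 119 117 113 112 109 108 109 105 104 102  98  95  91  86  86  89 106 133
153 145 141 138 137 133 132 128 128 124 123 118 113 112 114 110 110 
[... 2758 characters left out ...]
 114
188 110 105  79  59  60  57  60  59  57  57  57  69  83 137 181 183 148 115 139 171 193 206 200 197 197 193 177 137
189 110 113  90  64  58  59  57  56  59  55  58  55  62  80 126 169 180 149 115 125 146 186 207 203 200 203 202 193
190 113 110 104  97  72  58  57  58  55  58  60  55  59  59  75 121 165 175 147 114 118 134 171 198 203 202 203 202
191 111 110 109 112  86  59  57  57  58  58  55  52  60  60  63  77 119 161 174 143 118 115 126 157 192 207 210 206
192  97 107  93  78  60  49  57  59  59  60  60  60  56  57  58  65  78 115 156 171 146 117 122 123 145 189 211 210
193  97  85  64  45  35  42  49  54  59  55  59  56  58  56  56  57  60  76 114 158 171 138 117 117 119 136 172 207
```

Call:
carry_out(moves=[0, 0, 0, -0.19, 0, 0.07, 0.5, 0, 0, 0, 0, 0, 0, 0.5])

```text
time: 29.98
position: [0.4841, 0.3047, 0.2231]
tcp_rot: [[-0.961, -0.177, -0.212], [-0.206, 0.97, 0.125], [0.184, 0.164, -0.969]]
contact_force: [0.1, -0.2, -1.0]
finger_gap: 0.507
finger_force: 13.9
```

Call:
carry_out(moves=[0, 0, 0, -0.19, 0, 0.07, 0.5, 0, 0, 0, 0, 0, 0, 0.5])

```text
time: 30.22
position: [0.4857, 0.3052, 0.222]
tcp_rot: [[-0.961, -0.177, -0.213], [-0.206, 0.97, 0.125], [0.184, 0.164, -0.969]]
contact_force: [-0.1, 0.3, -1.3]
finger_gap: 0.506
finger_force: 13.9
```

Call:
carry_out(moves=[0, 0, 0, -0.14, 0, 0.05, 0.5, 0, 0, 0, 0, 0, 0, 0.5])

```text
time: 30.48
position: [0.487, 0.3055, 0.2213]
tcp_rot: [[-0.961, -0.177, -0.212], [-0.206, 0.97, 0.125], [0.184, 0.164, -0.969]]
contact_force: [0.2, 0.4, -2.0]
finger_gap: 0.5
finger_force: 13.9
```

Call:
carry_out(moves=[0, 0, 0, 0, 0, 0, 0.47, 0, 0, 0, 0, 0, 0, 0.44, 0, 0, 0, 0, 0, 0, 0.44])

```text
time: 30.85
position: [0.4872, 0.3052, 0.2214]
tcp_rot: [[-0.961, -0.176, -0.212], [-0.206, 0.971, 0.125], [0.184, 0.164, -0.969]]
contact_force: [0.2, -1.1, -2.2]
finger_gap: 0.444
finger_force: 20.4
```

Finger force is 20.4 N against about 15.4 N free, so the pins are back in both eyes. I'll spread a bit more and push toward the collar.

Call:
carry_out(moves=[0, 0, 0, 0, 0, 0, 0.41, 0, 0, 0, 0, 0, 0, 0.39, 0, 0, 0, 0, 0, 0, 0.39, 0, 0, 0, -0.14, 0, 0.05, 0.39, 0, 0, 0, 0, 0, 0, 0.39])

```text
time: 31.48
position: [0.4877, 0.3059, 0.2206]
tcp_rot: [[-0.961, -0.177, -0.213], [-0.206, 0.97, 0.125], [0.185, 0.164, -0.969]]
contact_force: [-1.5, -1.3, 0.1]
finger_gap: 0.395
finger_force: 22.0
```

Call:
carry_out(moves=[0, 0, 0, -0.14, 0, 0.05, 0.39, 0, 0, 0, 0, 0, 0, 0.39])

```text
time: 31.72
position: [0.4887, 0.3062, 0.2199]
tcp_rot: [[-0.961, -0.177, -0.214], [-0.206, 0.97, 0.125], [0.185, 0.164, -0.969]]
contact_force: [-4.0, -1.6, 0.8]
finger_gap: 0.394
finger_force: 22.6
```

Call:
carry_out(moves=[0, 0, 0, -0.14, 0, 0.05, 0.39, 0, 0, 0, 0, 0, 0, 0.39])

```text
time: 31.98
position: [0.4895, 0.3065, 0.2192]
tcp_rot: [[-0.961, -0.177, -0.214], [-0.207, 0.97, 0.124], [0.186, 0.164, -0.969]]
contact_force: [-5.5, -2.3, 2.8]
finger_gap: 0.392
finger_force: 22.9
```

Call:
carry_out(moves=[0, 0, 0, 0, 0, 0, 0.37, 0, 0, 0, 0, 0, 0, 0.36, 0, 0, 0, 0, 0, 0, 0.36])

```text
time: 32.35
position: [0.4897, 0.3064, 0.2192]
tcp_rot: [[-0.961, -0.177, -0.214], [-0.206, 0.971, 0.124], [0.186, 0.164, -0.969]]
contact_force: [-5.3, -2.8, 2.7]
finger_gap: 0.367
finger_force: 24.7
```

Call:
carry_out(moves=[0, 0, 0, -0.14, 0, 0.05, 0.36, 0, 0, 0, 0, 0, 0, 0.36])

```text
time: 32.6
position: [0.4895, 0.3066, 0.2186]
tcp_rot: [[-0.96, -0.177, -0.217], [-0.207, 0.97, 0.123], [0.189, 0.163, -0.968]]
contact_force: [-7.5, -3.3, 3.9]
finger_gap: 0.368
finger_force: 25.1
```

Call:
carry_out(moves=[0, 0, 0, -0.14, 0, 0.05, 0.36, 0, 0, 0, 0, 0, 0, 0.36])

```text
time: 32.85
position: [0.4894, 0.3067, 0.218]
tcp_rot: [[-0.959, -0.178, -0.219], [-0.208, 0.97, 0.122], [0.191, 0.163, -0.968]]
contact_force: [-9.3, -3.4, 5.6]
finger_gap: 0.366
finger_force: 25.5
```

Stiff stop at about 11 N, so the ring is against the collar. I'll ease off a little and let it close in the groove while lifting slightly.

Call:
carry_out(moves=[0, 0, 0, 0.14, 0, -0.05, 0.36, 0, 0, 0, -0.02, 0, -0.05, 0.36, 0, 0, 0, -0.01, 0, -0.03, 0.4, 0, 0, 0, -0.01, 0, -0.03, 0.44, 0, 0, 0, -0.01, 0, -0.03, 0.48, 0, 0, 0, 0, 0, 0, 0.5, 0, 0, 0, 0, 0, 0, 0.5])

```text
time: 33.72
position: [0.4912, 0.3069, 0.2198]
tcp_rot: [[-0.96, -0.177, -0.215], [-0.207, 0.97, 0.125], [0.186, 0.164, -0.969]]
contact_force: [-4.9, -1.0, 2.6]
finger_gap: 0.503
finger_force: 12.6
```

Call:
carry_out(moves=[0, 0, 0, -0.01, 0, -0.03, 0.53, 0, 0, 0, 0, 0, 0, 0.56, 0, 0, 0, 0, 0, 0, 0.57, 0, 0, 0, 0, 0, 0, 0.57])

```text
time: 34.22
position: [0.492, 0.3068, 0.2202]
tcp_rot: [[-0.961, -0.177, -0.214], [-0.206, 0.97, 0.125], [0.185, 0.164, -0.969]]
contact_force: [-4.6, -2.6, 2.7]
finger_gap: 0.574
finger_force: 12.4
```

Call:
carry_out(moves=[0, 0, 0, 0.14, 0, -0.05, 0.57, 0, 0, 0, 0.14, 0, -0.05, 0.57, 0, 0, 0, 0.14, 0, -0.05, 0.57, 0, 0, 0, 0, 0, 0, 0.57])

```text
time: 34.72
position: [0.4896, 0.306, 0.2223]
tcp_rot: [[-0.961, -0.176, -0.211], [-0.206, 0.97, 0.126], [0.183, 0.165, -0.969]]
contact_force: [-0.3, -0.4, -1.4]
finger_gap: 0.574
finger_force: 12.1
```

Call:
carry_out(moves=[0, 0, 0, 0.19, 0, -0.07, 0.57, 0, 0, 0, 0.19, 0, -0.07, 0.57, 0, 0, 0, 0, 0, 0, 0.57])

```text
time: 35.1
position: [0.4857, 0.3048, 0.2244]
tcp_rot: [[-0.961, -0.177, -0.212], [-0.206, 0.97, 0.125], [0.184, 0.164, -0.969]]
contact_force: [0.6, -0.9, -1.6]
finger_gap: 0.574
finger_force: 12.1
```

Call:
carry_out(moves=[0, 0, 0, 0.19, 0, -0.07, 0.57, 0, 0, 0, 0.19, 0, -0.07, 0.57, 0, 0, 0, 0.19, 0, -0.07, 0.57, 0, 0, 0, 0, 0, 0, 0.57])

```text
time: 35.6
position: [0.4806, 0.3034, 0.2275]
tcp_rot: [[-0.961, -0.177, -0.212], [-0.206, 0.97, 0.125], [0.184, 0.164, -0.969]]
contact_force: [1.0, 0.1, -1.4]
finger_gap: 0.574
finger_force: 12.1
```

Run:
```python
from rs import *
R,p,s=st(); e,t=eyes(); p1=p-.04*t[1]+[0,0,.03]; plan(R,p,R,p1,3,.57)
T=toolR(np.radians(-31),np.radians(20)); print('--')
plan(R,p1,T,np.array([.4609,.1477,.12]),15,.57)
```

```text
0,0,0,1.44,0.16,-1.43,0.57,0,0,0,1.43,0.17,-1.42,0.57,0,0,0,1.44,0.16,-1.43,0.57
end [0.4474 0.2939 0.2777] err mm [ 0.0169 -0.03    0.0387] max step 1.44 turn 0.0
--
0.015,-0.038,0.048,-0.08,-1.13,0.88,0.57,0.015,-0.038,0.048,-0.1,-1.12,0.89,0.57,0.015,-0.038,0.048,-0.12,-1.1,0.92,0.57,0.015,-0.038,0.048,-0.13,-1.08,0.94,0.57,0.015,-0.038,0.048,-0.15,-1.05,0.96,0.57,0.015,-0.038,0.048,-0.16,-1.04,0.99,0.57,0.015,-0.038,0.048,-0.18,-1.01,1,0.57,0.015,-0.038,0.048,-0.18,-0.99,1.03,0.57,0.015,-0.038,0.048,-0.19,-0.96,1.04,0.57,0.015,-0.038,0.048,-0.2,-0.94,1.07,0.57,0.015,-0.038,0.048,-0.2,-0.91,1.1,0.57,0.015,-0.038,0.048,-0.2,-0.89,1.11,0.57,0.015,-0.038,0.048,-0.2,-0.86,1.13,0.57,0.015,-0.038,0.048,-0.2,-0.83,1.15,0.57,0.015,-0.038,0.048,-0.2,-0.81,1.18,0.57
end [0.4609 0.1476 0.12  ] err mm [ 0.0351 -0.0569 -0.0177] max step 1.18 turn 3.5927169730631445
```

Call:
carry_out(moves=[0, 0, 0, 1.44, 0.16, -1.43, 0.57, 0, 0, 0, 1.43, 0.17, -1.42, 0.57, 0, 0, 0, 1.44, 0.16, -1.43, 0.57, 0.015, -0.038, 0.048, -0.08, -1.13, 0.88, 0.57, 0.015, -0.038, 0.048, -0.1, -1.12, 0.89, 0.57, 0.015, -0.038, 0.048, -0.12, -1.1, 0.92, 0.57, 0.015, -0.038, 0.048, -0.13, -1.08, 0.94, 0.57, 0.015, -0.038, 0.048, -0.15, -1.05, 0.96, 0.57, 0.015, -0.038, 0.048, -0.16, -1.04, 0.99, 0.57, 0.015, -0.038, 0.048, -0.18, -1.01, 1, 0.57, 0.015, -0.038, 0.048, -0.18, -0.99, 1.03, 0.57, 0.015, -0.038, 0.048, -0.19, -0.96, 1.04, 0.57, 0.015, -0.038, 0.048, -0.2, -0.94, 1.07, 0.57, 0.015, -0.038, 0.048, -0.2, -0.91, 1.1, 0.57, 0.015, -0.038, 0.048, -0.2, -0.89, 1.11, 0.57, 0.015, -0.038, 0.048, -0.2, -0.86, 1.13, 0.57, 0.015, -0.038, 0.048, -0.2, -0.83, 1.15, 0.57, 0.015, -0.038, 0.048, -0.2, -0.81, 1.18, 0.57, 0, 0, 0, 0, 0, 0, 0.57])

```text
time: 37.98
position: [0.4602, 0.1481, 0.1201]
tcp_rot: [[-0.805, 0.518, 0.29], [0.485, 0.855, -0.183], [-0.343, -0.007, -0.939]]
contact_force: [-0.2, 0.1, -1.6]
finger_gap: 0.575
finger_force: 12.2
```

```bash
python3 find.py | grep -v diff
python3 - <<'E'
from ov import *
D=pickle.load(open('f1.pkl','rb'));bg=pickle.load(open('d0.pkl','rb'))
for n,u,v in(('scene',258,145),('top',244,175)):
    d=D[n]['pixels'].mean(2)-bg[n]['pixels'].mean(2); print(n,'cols from',u)
    for r in range(v,v+(31 if n=='scene' else 22)): print(r,' '.join('%4d'%x if abs(x)>14 else '   .' for x in d[r,u:u+32]))
E
python3 seat.py f1.pkl
```

```text
38.075 [0.4613 0.1486 0.1207] 12.167329082731158
top ring [(array([257.8, 188.8]), 0.68)]
top eye_left [(array([255.8, 181.3]), 0.47), (array([318.2, 160.6]), 0.35)]
top eye_right [(array([262.9, 180.5]), 0.44)]
top ring_back [(array([261.4, 190.9]), 0.51)]
groove [258.7 187.4] expected eyes [array([252.7, 181.3]), array([258.9, 179.6])] back [260.8 192.5]
scene ring [(array([273. , 163.3]), 0.47)]
scene eye_left [(array([274.1, 150.9]), 0.37)]
scene eye_right [(array([280.7, 150.6]), 0.53)]
scene ring_back []
groove [273.1 162.5] expected eyes [array([271.9, 150.1]), array([277.6, 151.5])] back [271.8 171.3]
scene cols from 258
145  -43  -45  -45  -44  -51  -46  -44  -40  -51  -56  -58  -37  -14    .    .    .    .    .    .    .    .    .    .    .    .    .    .    .    .    .    .    .
146  -42  -44  -44  -42  -44  -42  -42  -41  -44  -42  -50  -33    .    .    .    .    .    .    .    .    .    .    .    .    .    .    .    .    .    .    .    .
147  -45  -43  -45  -46  -42  -39  -36  -36  -31  -34  -32  -15   19   20    .  -14  -19    .    .    .    .    .    .    .    .    .  
[... 8468 characters left out ...]
t 10.57
c mm [ 6.3 -2.1  8.6] tilt(y,x,roll) [ 2.7  2.3 -8.7] th 0.033 cost 10.62
['scene']
c mm [-6.5 -5.  11.8] tilt(y,x,roll) [-9.6 -1.9  3.8] th 0.227 cost 37.51
c mm [-5.3  1.6  6.6] tilt(y,x,roll) [13.1 -0.1  0.2] th 0.14 cost 38.32
c mm [-4.6 -6.4 11.7] tilt(y,x,roll) [-14.5  -2.3   1.9] th 0.18 cost 37.19
c mm [-6.3 -5.  11.7] tilt(y,x,roll) [-6.5 -3.8  5.3] th 0.255 cost 37.61
['top', 'scene']
c mm [-3.5 -0.9  1.7] tilt(y,x,roll) [ 3.9  1.  -8.4] th 0.046 cost 49.96
c mm [ 0.8 -1.1  7. ] tilt(y,x,roll) [ 7.2  4.5 -9.6] th 0.043 cost 51.6
c mm [-3.7 -0.7  1.3] tilt(y,x,roll) [ 2.9  5.9 -9. ] th 0.038 cost 50.31
c mm [ 1.7 -1.2  7.9] tilt(y,x,roll) [ 8.2  4.6 -9.6] th 0.041 cost 51.97
```

Run:
```python
from rs import *
R,p,s=st(); T=toolR(np.radians(-18),np.radians(10)); plan(R,p,T,np.array([.26,.48,.27]),12,.57)
```

```text
-0.006,0.015,-0.019,2.27,1.49,-2.17,0.57,-0.006,0.015,-0.019,2.27,1.54,-2.12,0.57,-0.006,0.015,-0.019,2.27,1.6,-2.08,0.57,-0.006,0.015,-0.019,2.28,1.65,-2.04,0.57,-0.006,0.015,-0.019,2.27,1.71,-1.99,0.57,-0.006,0.015,-0.019,2.27,1.76,-1.95,0.57,-0.006,0.015,-0.019,2.26,1.82,-1.9,0.57,-0.006,0.015,-0.019,2.26,1.87,-1.86,0.57,-0.006,0.015,-0.019,2.25,1.93,-1.81,0.57,-0.006,0.015,-0.019,2.23,1.98,-1.77,0.57,-0.006,0.015,-0.019,2.23,2.03,-1.72,0.57,-0.006,0.015,-0.019,2.21,2.08,-1.68,0.57
end [0.26 0.48 0.27] err mm [-0.0009 -0.0407  0.0028] max step 2.28 turn 1.3906736867138594
```

Call:
carry_out(moves=[-0.006, 0.015, -0.019, 2.27, 1.49, -2.17, 0.57, -0.006, 0.015, -0.019, 2.27, 1.54, -2.12, 0.57, -0.006, 0.015, -0.019, 2.27, 1.6, -2.08, 0.57, -0.006, 0.015, -0.019, 2.28, 1.65, -2.04, 0.57, -0.006, 0.015, -0.019, 2.27, 1.71, -1.99, 0.57, -0.006, 0.015, -0.019, 2.27, 1.76, -1.95, 0.57, -0.006, 0.015, -0.019, 2.26, 1.82, -1.9, 0.57, -0.006, 0.015, -0.019, 2.26, 1.87, -1.86, 0.57, -0.006, 0.015, -0.019, 2.25, 1.93, -1.81, 0.57, -0.006, 0.015, -0.019, 2.23, 1.98, -1.77, 0.57, -0.006, 0.015, -0.019, 2.23, 2.03, -1.72, 0.57, -0.006, 0.015, -0.019, 2.21, 2.08, -1.68, 0.57])

```text
time: 39.98
position: [0.2591, 0.4804, 0.27]
tcp_rot: [[-0.939, 0.303, 0.161], [0.299, 0.953, -0.047], [-0.168, 0.004, -0.986]]
contact_force: [0.6, 0.7, -0.6]
finger_gap: 0.571
finger_force: 12.2
```

```bash
python3 find.py | grep -v diff
python3 - <<'E'
from ov import *
D=pickle.load(open('f1.pkl','rb'));bg=pickle.load(open('d0.pkl','rb'))
for n,u,v in(('scene',262,145),):
    d=D[n]['pixels'].mean(2)-bg[n]['pixels'].mean(2); print(n,'cols from',u)
    for r in range(v,v+31): print(r,' '.join('%4d'%x if abs(x)>14 else '   .' for x in d[r,u:u+24]))
E
python3 seat.py f1.pkl
```

```text
40.075 [0.2574 0.4836 0.2709] 12.15574276749976
top ring [(array([257.7, 187.2]), 0.54), (array([262.2, 193.2]), 0.34)]
top eye_left [(array([253.5, 180.4]), 0.6)]
top eye_right [(array([263.5, 179.9]), 0.53)]
top ring_back [(array([261.2, 190. ]), 0.72)]
groove [258.7 187.4] expected eyes [array([252.7, 181.3]), array([258.9, 179.6])] back [260.8 192.5]
scene ring [(array([272.6, 162. ]), 0.44)]
scene eye_left [(array([273.2, 150.2]), 0.7)]
scene eye_right [(array([278.5, 153.2]), 0.65)]
scene ring_back [(array([280.6, 151.9]), 0.58), (array([269.7, 173.3]), 0.5)]
groove [273.1 162.5] expected eyes [array([271.9, 150.1]), array([277.6, 151.5])] back [271.8 171.3]
scene cols from 262
145    .    .    .    .    .    .    .    .    .    .    .    .    .    .    .    .    .    .    .    .    .    .    .    .
146    .    .    .    .    .    .    .    .    .    .    .    .    .    .    .    .    .    .    .    .    .    .    .    .
147    .    .    .    .    .    .    .    .    .    .    .    .    .    .    .    .    .    .    .    .    .    .    .    .
148    .    .    .    .    .    .  
[... 3654 characters left out ...]
cost 9.65
c mm [ 6.  -1.8  8.4] tilt(y,x,roll) [ 3.2  3.  -9.6] th 0.04 cost 9.77
['scene']
c mm [-3.6  2.   2.4] tilt(y,x,roll) [15.  -4.3 -2.1] th 0.019 cost 11.96
c mm [-2.9  1.3  4.2] tilt(y,x,roll) [25.5 -3.3  0.2] th 0.006 cost 11.95
c mm [-3.4  0.5  3.4] tilt(y,x,roll) [-2.2 -1.7 -8.5] th 0.006 cost 11.53
c mm [-0.5 -2.5 11.7] tilt(y,x,roll) [10.6 -2.  -3.2] th 0.022 cost 12.17
['top', 'scene']
c mm [-1.4 -1.3  5.1] tilt(y,x,roll) [ 6.9  1.3 -8.4] th 0.038 cost 22.75
c mm [-1.4 -1.6  9.1] tilt(y,x,roll) [18.6 -0.1 -7.1] th 0.044 cost 23.67
c mm [-4.1 -0.3  1. ] tilt(y,x,roll) [ 2.4  1.5 -9.8] th 0.025 cost 22.34
c mm [ 1.  -1.5  7.7] tilt(y,x,roll) [10.6  3.6 -9.2] th 0.023 cost 23.67
```

```bash
cat > cmpr.py <<'E'
from ov import *
G=incl(np.radians(15.5)); g=np.array([.575,.3355,.125]); D=pickle.load(open('f1.pkl','rb')); bg=pickle.load(open('d0.pkl','rb'))
for n,b in(('top',(246,175,275,197)),('scene',(256,143,296,180))):
    v=View(D[n],b); B=bg[n]['pixels'][v.y0:v.y1,v.x0:v.x1].reshape(-1,3).astype(float)
    g0=g+np.array([0,-.0009 if n=='top' else .0013,0])
    for name,zz,ty,tx,th in(('seated',0,0,0,0),('seated .03',0,0,0,.03),('left on land',3,0,.11,.06),('right on land',3,0,-.11,.06),('both on land',4.5,-.12,0,.12),('th.06',0,0,0,.06)):
        def cost(p):
            L=v.lab(); Rr=Ro.from_rotvec([0,0,p[2]]).as_matrix()@Ro.from_rotvec([tx,ty,0]).as_matrix()
            for z in(-.0025,0,.0025):
                for s in(1,-1): cv2.fillPoly(L,[v.pr((arm_poly(s,th,z)@Rr.T+[p[0],p[1],zz*1e-3+p[3]])@G.T+g0)],1,shift=4)
            v.hull(L,np.vstack([circ(.02,.0045),circ(.02,.0118),circ(.015,.0168)])@G.T+g0,0)
            a=cv2.resize(L.astype(np.float32),(v.w,v.h),interpolation=cv2.INTER_AREA).ravel()[:,None]
            r=v.img-(B*(1-a)+np.array([62,62,66.])*a); return np.minimum(np.abs(r),80).mean()+.3*((p[0]/.0025)**2+(p[1]/.002)**2+(p[3]/.002)**2)
        x0=np.array([0,0,-.14,0]); r=minimize(cost,x0,method='Nelder-Mead',options=dict(initial_simplex=np.vstack([x0]+[x0+np.eye(4)[i]*[.003,.003,.08,.003][i] for i in range(4)]),xatol=1e-4,fatol=1e-3))
        print(n,name,round(r.fun,2),(r.x*1e3).round(1))
E
sed -i 's/^from use/from use/' cmpr.py; python3 cmpr.py
```

```text
top seated 9.92 [  -1.1   -0.6 -135.5    1. ]
top seated .03 9.64 [  -0.7   -0.6 -150.9    1.3]
top left on land 9.88 [  -0.1   -0.  -157.5    0.1]
top right on land 10.2 [   0.8   -1.5 -141.6    0.1]
top both on land 12.27 [   0.4   -0.2 -172.7    0. ]
top th.06 10.21 [  -1.    -0.9 -139.9    1.2]
scene seated 12.07 [  -1.8    0.7 -191.6    0.8]
scene seated .03 12.04 [  -1.5    1.2 -207.1    0.6]
scene left on land 12.59 [  -1.1    0.1 -173.8    0.2]
scene right on land 11.59 [  -1.     0.2 -220.1    0.6]
scene both on land 12.08 [  -0.6    0.3 -313.7    0.6]
scene th.06 12.17 [  -1.3    1.4 -258.3    1.3]
```

```bash
cat > cal.py <<'E'
from ov import *
A=pickle.load(open('d0.pkl','rb')); E_=pickle.load(open('f1.pkl','rb'))
def fit7(D,bg,boxes,G,g,starts,occ,col=(62,62,66.)):
    V=[(n,View(D[n],b)) for n,b in boxes.items()]; B={n:bg[n]['pixels'][v.y0:v.y1,v.x0:v.x1].reshape(-1,3).astype(float) for n,v in V}
    def cost(p):
        tot=0; Rr=Ro.from_rotvec([p[4],p[3],p[5]]).as_matrix()
        for n,v in V:
            L=v.lab()
            for z in(-.0025,0,.0025):
                for s in(1,-1): cv2.fillPoly(L,[v.pr((arm_poly(s,p[6],z)@Rr.T+p[:3])@G.T+g)],1,shift=4)
                for s in(1,-1): # holes
                    c,sn=np.cos(p[6]/2),np.sin(p[6]/2); ex,ey=-.0249+.0579*c-.0085*sn,(.0579*sn+.0085*c)*s
                    if z==.0025: v.hull(L,(circ(.0028,0,16,(ex,ey))@Rr.T+p[:3])@G.T+g,0)
            if occ: v.hull(L,np.vstack([circ(.02,.0045),circ(.02,.0118),circ(.015,.0168)])@G.T+g,0)
            a=cv2.resize(L.astype(np.float32),(v.w,v.h),interpolation=cv2.INTER_AREA).ravel()[:,None]
            r=v.img-(B[n]*(1-a)+np.array(col)*a); tot+=np.minimum(np.abs(r),80).mean()
        return tot+.3*((p[4]/.15)**2+(p[3]/.15)**2+(p[5]/.3)**2+((p[:3]/.004)**2).sum())
    res=[]
    for s in starts:
        x0=np.array(s); sx=np.vstack([x0]+[x0+np.eye(7)[i]*[.004,.004,.005,.12,.08,.1,.06][i] for i in range(7)])
        r=minimize(cost,x0,method='Nelder-Mead',options=dict(initial_simplex=sx,maxiter=900,xatol=1e-4,fatol=1e-3)); res.append(r)
    r=min(res,key=lambda r:r.fun); p=r.x; print(list(boxes),'c',(p[:3]*1e3).round(1),'tilt',np.degrees(p[3:6]).round(1),'th',p[6].round(3),round(r.fun,2),'all th',[x.x[6].round(3) for x in res])
G0=incl(.0175); g0=np.array([.605,-.0205,.066]); S=[[0,0,0,a,0,0,t] for a,t in((0,.0),(.1,.05),(-.1,.1))]
bs={'top':(376,162,404,190),'scene':(378,210,404,242)}
for b in({'top':bs['top']},{'scene':bs['scene']},bs): fit7(A,E_,b,G0,g0,S,False)
G=incl(np.radians(15.5)); g=np.array([.575,.3355,.125]); bm={'top':(246,175,275,197),'scene':(256,143,296,180)}
S=[[0,0,0,a,0,-.15,t] for a,t in((0,.0),(.1,.05),(-.1,.1))]
for b in({'top':bm['top']},{'scene':bm['scene']},bm): fit7(E_,A,b,G,g,S,True)
E
python3 cal.py
```

```text
['top'] c [ 0.9 -1.8  0.8] tilt [-1.7  2.4  0.7] th 0.004 5.51 all th [np.float64(0.004), np.float64(-0.005), np.float64(0.001)]
['scene'] c [-1.   0.1  1.6] tilt [-0.2  2.2  0. ] th -0.014 16.07 all th [np.float64(-0.014), np.float64(-0.016), np.float64(-0.01)]
['top', 'scene'] c [ 0.1 -0.3  2.3] tilt [-1.7  1.6 -0.7] th -0.012 22.49 all th [np.float64(-0.008), np.float64(-0.009), np.float64(-0.012)]
['top'] c [-2.1 -1.2  2. ] tilt [ 2.9  1.2 -8.9] th 0.032 9.67 all th [np.float64(0.032), np.float64(0.033), np.float64(0.037)]
['scene'] c [-3.5  2.2  1.7] tilt [ 0.7 -1.  -9.4] th 0.02 11.54 all th [np.float64(0.02), np.float64(0.019), np.float64(0.041)]
['top', 'scene'] c [-2.5 -0.7  2.2] tilt [  3.9   1.6 -10.1] th 0.033 21.91 all th [np.float64(0.033), np.float64(0.048), np.float64(0.032)]
```

Calibrated against the ring on its stand (θ≈-0.01), it now reads θ≈0.03, sits about 2.5 mm low and leans back-forward. That fits the side lobes being in the groove with the back lobe still on the land. I'll press the ring's lower arc home with the nose of the pliers.

```bash
cat >> rs.py <<'E'
def tippose(x,y,z,up=18.,off=(.0023,.003)):
    a=np.radians(up); X=-np.cos(a)*G[:,2]+np.sin(a)*G[:,0]; Y=G[:,1]; Z=np.cross(X,Y)
    tip=g+G@np.array([x,y,z])*1e-3+off[0]*Z+off[1]*Y; p=tip-L*X-DZ*Z; b=np.radians(20); zt=-np.cos(b)*Z+np.sin(b)*X
    return np.c_[np.cross(Y,zt),Y,zt],p
def tipg():
    t=tips(); return G.T@(t[0]-.0023*t[3]-.003*t[2]-g)*1e3
E
python3 - <<'E'
from rs import *
print(ing())
R,p,s=st(); T,q=tippose(-26.5,0,45); print(q); plan(R,p,T,q,13,.57)
T2,q2=tippose(-26.5,0,10); print('push dir per mm (cm, tool)',T.T@(q2-q)/35*100)
E
```

```text
[ 19.3294 152.4809 199.6745]
[0.4005 0.2902 0.1573]
-0.007,0.002,-0.044,-1.31,-1.06,1.09,0.57,-0.007,0.002,-0.044,-1.25,-1.12,1.09,0.57,-0.007,0.002,-0.044,-1.22,-1.19,1.07,0.57,-0.007,0.002,-0.044,-1.15,-1.24,1.07,0.57,-0.007,0.002,-0.044,-1.11,-1.3,1.05,0.57,-0.007,0.002,-0.044,-1.05,-1.36,1.04,0.57,-0.007,0.002,-0.044,-0.99,-1.41,1.03,0.57,-0.007,0.002,-0.044,-0.93,-1.46,1.01,0.57,-0.007,0.002,-0.044,-0.86,-1.5,1.01,0.57,-0.007,0.002,-0.044,-0.81,-1.55,0.99,0.57,-0.007,0.002,-0.044,-0.73,-1.59,0.98,0.57,-0.007,0.002,-0.044,-0.66,-1.63,0.97,0.57,-0.007,0.002,-0.044,-0.6,-1.66,0.95,0.57
end [0.4005 0.2902 0.1573] err mm [ 0.011  -0.0346  0.0224] max step 1.66 turn 2.559963758126791
push dir per mm (cm, tool) [-0.0788  0.      0.0616]
```

Call:
carry_out(moves=[-0.007, 0.002, -0.044, -1.31, -1.06, 1.09, 0.57, -0.007, 0.002, -0.044, -1.25, -1.12, 1.09, 0.57, -0.007, 0.002, -0.044, -1.22, -1.19, 1.07, 0.57, -0.007, 0.002, -0.044, -1.15, -1.24, 1.07, 0.57, -0.007, 0.002, -0.044, -1.11, -1.3, 1.05, 0.57, -0.007, 0.002, -0.044, -1.05, -1.36, 1.04, 0.57, -0.007, 0.002, -0.044, -0.99, -1.41, 1.03, 0.57, -0.007, 0.002, -0.044, -0.93, -1.46, 1.01, 0.57, -0.007, 0.002, -0.044, -0.86, -1.5, 1.01, 0.57, -0.007, 0.002, -0.044, -0.81, -1.55, 0.99, 0.57, -0.007, 0.002, -0.044, -0.73, -1.59, 0.98, 0.57, -0.007, 0.002, -0.044, -0.66, -1.63, 0.97, 0.57, -0.007, 0.002, -0.044, -0.6, -1.66, 0.95, 0.57, 0, 0, 0, 0, 0, 0, 0.57])

```text
time: 42.22
position: [0.4008, 0.2891, 0.1567]
tcp_rot: [[-0.955, -0.263, 0.137], [-0.26, 0.965, 0.041], [-0.143, 0.004, -0.99]]
contact_force: [-0.4, -0.4, -0.7]
finger_gap: 0.576
finger_force: 12.2
```

Run:
```python
from rs import *
print(tipg()); R,p,s=st(); T,q=tippose(-26.5,0,14); plan(R,p,T,q,5,.57); print(s['time'],s['contact_force'],np.round(s['q']))
```

```text
[-26.5136  -1.5171  44.9226]
0.001,0.001,-0.001,-0.49,0.02,0.37,0.57,0.001,0.001,-0.001,-0.49,0.03,0.37,0.57,0.001,0.001,-0.001,-0.49,0.02,0.38,0.57,0.001,0.001,-0.001,-0.49,0.02,0.37,0.57,0.001,0.001,-0.001,-0.49,0.03,0.37,0.57
end [0.4264 0.2974 0.1418] err mm [-0.03    0.0168 -0.0223] max step 0.49 turn 0.07828141857428136
42.225 [-0.3859 -0.4068 -0.7232] [-18.  28. -33. 122.  37.  33.  27.]
```

Advance to z = 14 mm, then press in small steps.

Call:
carry_out(moves=[0.001, 0.001, -0.001, -0.49, 0.02, 0.37, 0.57, 0.001, 0.001, -0.001, -0.49, 0.03, 0.37, 0.57, 0.001, 0.001, -0.001, -0.49, 0.02, 0.38, 0.57, 0.001, 0.001, -0.001, -0.49, 0.02, 0.37, 0.57, 0.001, 0.001, -0.001, -0.49, 0.03, 0.37, 0.57, 0, 0, 0, 0, 0, 0, 0.57])

```text
time: 42.98
position: [0.426, 0.2998, 0.1421]
tcp_rot: [[-0.953, -0.271, 0.134], [-0.269, 0.963, 0.038], [-0.139, -0.0, -0.99]]
contact_force: [0.1, -0.1, -2.3]
finger_gap: 0.573
finger_force: 12.2
```

Call:
carry_out(moves=[0, 0, 0, -0.16, 0, 0.12, 0.57, 0, 0, 0, -0.16, 0, 0.12, 0.57, 0, 0, 0, 0, 0, 0, 0.57])

```text
time: 43.35
position: [0.4293, 0.3007, 0.1405]
tcp_rot: [[-0.953, -0.271, 0.135], [-0.269, 0.962, 0.038], [-0.14, -0.0, -0.99]]
contact_force: [-0.4, 0.4, -1.3]
finger_gap: 0.572
finger_force: 12.2
```

Call:
carry_out(moves=[0, 0, 0, -0.16, 0, 0.12, 0.57, 0, 0, 0, -0.16, 0, 0.12, 0.57, 0, 0, 0, 0, 0, 0, 0.57])

```text
time: 43.72
position: [0.4326, 0.3016, 0.1385]
tcp_rot: [[-0.953, -0.271, 0.135], [-0.269, 0.962, 0.038], [-0.14, -0.0, -0.99]]
contact_force: [-0.2, 0.2, -1.3]
finger_gap: 0.575
finger_force: 12.2
```

Call:
carry_out(moves=[0, 0, 0, -0.16, 0, 0.12, 0.57, 0, 0, 0, 0, 0, 0, 0.57])

```text
time: 43.98
position: [0.4344, 0.3021, 0.1376]
tcp_rot: [[-0.953, -0.271, 0.135], [-0.269, 0.962, 0.038], [-0.14, -0.0, -0.99]]
contact_force: [0.1, -0.5, -2.3]
finger_gap: 0.571
finger_force: 12.2
```

Call:
carry_out(moves=[0, 0, 0, -0.16, 0, 0.12, 0.57, 0, 0, 0, 0, 0, 0, 0.57])

```text
time: 44.22
position: [0.436, 0.3026, 0.1366]
tcp_rot: [[-0.953, -0.271, 0.135], [-0.269, 0.962, 0.038], [-0.14, -0.0, -0.99]]
contact_force: [-0.7, -0.3, -0.9]
finger_gap: 0.575
finger_force: 12.2
```

Call:
carry_out(moves=[0, 0, 0, -0.16, 0, 0.12, 0.57, 0, 0, 0, 0, 0, 0, 0.57])

```text
time: 44.48
position: [0.4368, 0.3027, 0.1353]
tcp_rot: [[-0.953, -0.272, 0.133], [-0.269, 0.962, 0.037], [-0.138, -0.001, -0.99]]
contact_force: [-3.8, -1.0, -0.8]
finger_gap: 0.576
finger_force: 12.5
```

Run:
```python
from rs import *
print(tipg(),telemetry.get_state()['contact_force'])
```

```text
[-26.5196   2.9626   0.8538] [-3.8312 -1.0473 -0.7568]
```

Call:
carry_out(moves=[0, 0, 0, -0.16, 0, 0.12, 0.57, 0, 0, 0, 0, 0, 0, 0.57])

```text
time: 44.72
position: [0.4373, 0.3028, 0.134]
tcp_rot: [[-0.953, -0.272, 0.132], [-0.27, 0.962, 0.036], [-0.136, -0.002, -0.991]]
contact_force: [-6.2, -1.6, 0.2]
finger_gap: 0.57
finger_force: 13.0
```

Call:
carry_out(moves=[0, 0, 0, -0.16, 0, 0.12, 0.57, 0, 0, 0, 0, 0, 0, 0.57])

```text
time: 44.98
position: [0.4377, 0.3028, 0.1327]
tcp_rot: [[-0.953, -0.272, 0.13], [-0.27, 0.962, 0.034], [-0.134, -0.002, -0.991]]
contact_force: [-9.6, -2.5, 2.0]
finger_gap: 0.574
finger_force: 13.3
```

Call:
carry_out(moves=[0, 0, 0, -0.16, 0, 0.12, 0.57, 0, 0, 0, 0, 0, 0, 0.57])

```text
time: 45.22
position: [0.4381, 0.3029, 0.1314]
tcp_rot: [[-0.954, -0.273, 0.128], [-0.271, 0.962, 0.033], [-0.132, -0.003, -0.991]]
contact_force: [-12.3, -2.1, 2.7]
finger_gap: 0.575
finger_force: 13.8
```

Run:
```python
from rs import *
R,p,s=st(); T,q=tippose(-28,2,45); plan(R,p,R,q,4,.57); print('--')
T2=toolR(np.radians(-18),np.radians(10)); plan(R,q,T2,np.array([.27,.46,.25]),13,.57)
```

```text
0,0,0,0.92,-0,-0.74,0.57,0,0,0,0.92,-0,-0.75,0.57,0,0,0,0.91,-0,-0.74,0.57,0,0,0,0.92,-0,-0.74,0.57
end [0.3993 0.292  0.156 ] err mm [ 0.0228  0.0349 -0.0078] max step 0.92 turn 0.0
--
0.007,-0.003,0.045,0.5,1.51,-0.8,0.57,0.007,-0.003,0.045,0.57,1.49,-0.81,0.57,0.007,-0.003,0.045,0.63,1.45,-0.83,0.57,0.007,-0.003,0.045,0.7,1.41,-0.84,0.57,0.007,-0.003,0.045,0.75,1.38,-0.85,0.57,0.007,-0.003,0.045,0.81,1.33,-0.86,0.57,0.007,-0.003,0.045,0.87,1.29,-0.87,0.57,0.007,-0.003,0.045,0.92,1.25,-0.88,0.57,0.007,-0.003,0.045,0.98,1.19,-0.9,0.57,0.007,-0.003,0.045,1.02,1.15,-0.91,0.57,0.007,-0.003,0.045,1.08,1.09,-0.91,0.57,0.007,-0.003,0.045,1.11,1.03,-0.93,0.57,0.007,-0.003,0.045,1.16,0.98,-0.94,0.57
end [0.27 0.46 0.25] err mm [ 0.0375 -0.0257  0.006 ] max step 1.51 turn 2.608097488111326
```

Call:
carry_out(moves=[0, 0, 0, 0.92, 0, -0.74, 0.57, 0, 0, 0, 0.92, 0, -0.75, 0.57, 0, 0, 0, 0.91, 0, -0.74, 0.57, 0, 0, 0, 0.92, 0, -0.74, 0.57, 0.007, -0.003, 0.045, 0.5, 1.51, -0.8, 0.57, 0.007, -0.003, 0.045, 0.57, 1.49, -0.81, 0.57, 0.007, -0.003, 0.045, 0.63, 1.45, -0.83, 0.57, 0.007, -0.003, 0.045, 0.7, 1.41, -0.84, 0.57, 0.007, -0.003, 0.045, 0.75, 1.38, -0.85, 0.57, 0.007, -0.003, 0.045, 0.81, 1.33, -0.86, 0.57, 0.007, -0.003, 0.045, 0.87, 1.29, -0.87, 0.57, 0.007, -0.003, 0.045, 0.92, 1.25, -0.88, 0.57, 0.007, -0.003, 0.045, 0.98, 1.19, -0.9, 0.57, 0.007, -0.003, 0.045, 1.02, 1.15, -0.91, 0.57, 0.007, -0.003, 0.045, 1.08, 1.09, -0.91, 0.57, 0.007, -0.003, 0.045, 1.11, 1.03, -0.93, 0.57, 0.007, -0.003, 0.045, 1.16, 0.98, -0.94, 0.57])

```text
time: 47.35
position: [0.2733, 0.4616, 0.2516]
tcp_rot: [[-0.934, 0.313, 0.171], [0.309, 0.95, -0.052], [-0.179, 0.004, -0.984]]
contact_force: [0.2, 0.5, -1.7]
finger_gap: 0.571
finger_force: 12.2
```

```bash
cp f1.pkl f0.pkl
python3 - <<'E'
from ov import *
D={n:cap(n) for n in('top','scene')}; pickle.dump(D,open('f1.pkl','wb'))
O=pickle.load(open('f0.pkl','rb'))
for n,b in(('top',(246,175,275,197)),('scene',(260,143,290,180))):
    d=D[n]['pixels'].mean(2)-O[n]['pixels'].mean(2); d=d[b[1]:b[3],b[0]:b[2]]; print(n,'change std',d.std(),np.abs(d).max())
    for r,row in enumerate(d):
        if (np.abs(row)>18).any(): print(b[1]+r,' '.join('%4d'%x if abs(x)>18 else '   .' for x in row))
print(telemetry.get_state()['time'])
E
python3 cal.py
```

```text
top change std 16.52670375088468 106.33333333333334
177    .    .    .    .    .    .    .    .    .    .    .    .    .    .    .    .    .   32   25    .    .    .    .    .    .    .    .    .    .
178    .    .    .    .    .    .    .    .   31   41   35    .    .   20   56   58   46   87   63    .    .    .    .    .    .    .    .    .    .
179    .    .    .    .    .    .   20   64   95  104  106   34    .   42   98   36  -19    .   47    .    .    .    .    .    .    .    .    .    .
180    .    .    .    .    .    .   43   86   52   37   68   40    .    .   29    .  -23    .    .    .    .    .    .    .    .    .    .    .    .
181    .    .    .    .    .    .   34   58    .  -24    .    .    .    .  -25    .    .    .    .    .    .    .    .    .    .    .    .    .    .
182    .    .    .    .    .    .    .    .    .    .    .  -32    .    .  -36  -34    .    .    .    .    .    .    .    .    .    .    .    .    .
183    .    .    .    .    .    .    .    .    .    .    .  -48  -20    .  -30  -56  -41  -24    .    .    .    .    .    .    .    .    .    .    .
184  
[... 4726 characters left out ...]
7), np.float64(-0.009)]
['scene'] c [-0.5  0.4  1.9] tilt [-1.8  1.5 -1.1] th -0.008 16.05 all th [np.float64(-0.014), np.float64(-0.017), np.float64(-0.008)]
['top', 'scene'] c [ 0.1 -0.9  1.8] tilt [-2.5  2.9  0.6] th -0.012 22.56 all th [np.float64(-0.013), np.float64(-0.008), np.float64(-0.012)]
['top'] c [-0.4 -1.4  3. ] tilt [-5.   2.4 -8.5] th 0.022 7.95 all th [np.float64(0.022), np.float64(0.032), np.float64(0.025)]
['scene'] c [-2.9  2.2  1.3] tilt [-0.4 -1.3 -5. ] th -0.008 11.12 all th [np.float64(-0.008), np.float64(-0.007), np.float64(0.038)]
['top', 'scene'] c [-2.7 -0.7  2. ] tilt [-5.1  3.6 -8.3] th 0.023 19.63 all th [np.float64(0.023), np.float64(0.044), np.float64(0.048)]
```

The push rocked the ring back: the bottom moved back and up and the lugs came forward. Spread is now about 0.02 (scene alone -0.01) with no sideways tilt, so all lobes are in the groove. Now I'll lay the pliers down.

Run:
```python
from rs import *
R,p,s=st(); T=toolR(np.radians(-31),np.radians(20)); h=np.array([.4609,.1477,.10]); plan(R,p,T,h,14,.57)
print(p); print('down cm tool for 87.0mm:',T.T@np.array([0,0,-8.7]))
```

```text
0.005,-0.012,0.016,-1.76,-1.74,1.41,0.57,0.005,-0.012,0.016,-1.76,-1.7,1.44,0.57,0.005,-0.012,0.016,-1.78,-1.66,1.46,0.57,0.005,-0.012,0.016,-1.78,-1.63,1.5,0.57,0.005,-0.012,0.016,-1.8,-1.6,1.53,0.57,0.005,-0.012,0.016,-1.79,-1.56,1.56,0.57,0.005,-0.012,0.016,-1.81,-1.52,1.58,0.57,0.005,-0.012,0.016,-1.81,-1.48,1.62,0.57,0.005,-0.012,0.016,-1.81,-1.45,1.64,0.57,0.005,-0.012,0.016,-1.82,-1.41,1.67,0.57,0.005,-0.012,0.016,-1.82,-1.37,1.7,0.57,0.005,-0.012,0.016,-1.82,-1.33,1.73,0.57,0.005,-0.012,0.016,-1.82,-1.3,1.76,0.57,0.005,-0.012,0.016,-1.82,-1.26,1.79,0.57
end [0.4609 0.1476 0.1   ] err mm [ 0.0201 -0.0527  0.0207] max step 1.82 turn 1.164418103695346
[0.2722 0.4635 0.252 ]
down cm tool for 87.0mm: [2.9756 0.     8.1753]
```

Call:
carry_out(moves=[0.005, -0.012, 0.016, -1.76, -1.74, 1.41, 0.57, 0.005, -0.012, 0.016, -1.76, -1.7, 1.44, 0.57, 0.005, -0.012, 0.016, -1.78, -1.66, 1.46, 0.57, 0.005, -0.012, 0.016, -1.78, -1.63, 1.5, 0.57, 0.005, -0.012, 0.016, -1.8, -1.6, 1.53, 0.57, 0.005, -0.012, 0.016, -1.79, -1.56, 1.56, 0.57, 0.005, -0.012, 0.016, -1.81, -1.52, 1.58, 0.57, 0.005, -0.012, 0.016, -1.81, -1.48, 1.62, 0.57, 0.005, -0.012, 0.016, -1.81, -1.45, 1.64, 0.57, 0.005, -0.012, 0.016, -1.82, -1.41, 1.67, 0.57, 0.005, -0.012, 0.016, -1.82, -1.37, 1.7, 0.57, 0.005, -0.012, 0.016, -1.82, -1.33, 1.73, 0.57, 0.005, -0.012, 0.016, -1.82, -1.3, 1.76, 0.57, 0.005, -0.012, 0.016, -1.82, -1.26, 1.79, 0.57, 0, 0, 0, 0, 0, 0, 0.57])

```text
time: 49.32
position: [0.4613, 0.1416, 0.0997]
tcp_rot: [[-0.801, 0.526, 0.286], [0.492, 0.851, -0.187], [-0.342, -0.009, -0.94]]
contact_force: [-0.7, 0.5, -1.6]
finger_gap: 0.572
finger_force: 12.2
```

Call:
carry_out(moves=[0, 0, 0, 0.6, 0, 1.65, 0.57, 0, 0, 0, 0.6, 0, 1.65, 0.57, 0, 0, 0, 0.6, 0, 1.65, 0.57, 0, 0, 0, 0.4, 0, 1.1, 0.57, 0, 0, 0, 0.3, 0, 0.82, 0.57, 0, 0, 0, 0, 0, 0, 0.57])

```text
time: 50.08
position: [0.4609, 0.1449, 0.0268]
tcp_rot: [[-0.803, 0.522, 0.287], [0.489, 0.853, -0.182], [-0.34, -0.006, -0.94]]
contact_force: [-0.6, 0.1, -1.1]
finger_gap: 0.573
finger_force: 12.2
```

Call:
carry_out(moves=[0, 0, 0, 0.15, 0, 0.42, 0.57, 0, 0, 0, 0.15, 0, 0.4, 0.57, 0, 0, 0, 0.07, 0, 0.2, 0.57, 0, 0, 0, 0, 0, 0, 0.57])

```text
time: 50.58
position: [0.4614, 0.1439, 0.0161]
tcp_rot: [[-0.802, 0.524, 0.288], [0.49, 0.852, -0.184], [-0.342, -0.006, -0.94]]
contact_force: [-0.7, 0.2, -0.3]
finger_gap: 0.571
finger_force: 12.2
```

Call:
carry_out(moves=[0, 0, 0, 0.04, 0, 0.12, 0.57, 0, 0, 0, 0, 0, 0, 0.57])

```text
time: 50.82
position: [0.4615, 0.1439, 0.0149]
tcp_rot: [[-0.802, 0.524, 0.288], [0.49, 0.852, -0.184], [-0.342, -0.006, -0.94]]
contact_force: [0.5, 0.7, -0.3]
finger_gap: 0.574
finger_force: 12.3
```

Call:
carry_out(moves=[0, 0, 0, 0.05, 0, 0.13, 0.57, 0, 0, 0, 0, 0, 0, 0.57])

```text
time: 51.08
position: [0.4614, 0.1439, 0.0135]
tcp_rot: [[-0.802, 0.523, 0.288], [0.49, 0.852, -0.184], [-0.342, -0.006, -0.94]]
contact_force: [-0.2, 0.8, 1.3]
finger_gap: 0.573
finger_force: 12.3
```

Call:
carry_out(moves=[0, 0, 0, 0.03, 0, 0.08, 0.57, 0, 0, 0, 0, 0, 0, 0.57, 0, 0, 0, 0, 0, 0, 0.64, 0, 0, 0, 0, 0, 0, 0.75, 0, 0, 0, 0, 0, 0, 0.9, 0, 0, 0, 0, 0, 0, 1, 0, 0, 0, 0, 0, 0, 1])

```text
time: 51.95
position: [0.4614, 0.1438, 0.0127]
tcp_rot: [[-0.802, 0.524, 0.288], [0.49, 0.852, -0.184], [-0.342, -0.006, -0.94]]
contact_force: [0.7, 0.2, -0.6]
finger_gap: 0.996
finger_force: 0.0
```

Call:
carry_out(moves=[0, 0, 0, -0.35, 0, -0.94, 1, 0, 0, 0, -0.7, 0, -1.9, 1, 0, 0, 0, -0.86, 0, -2.35, 1, 0, 0, 0, -0.86, 0, -2.35, 1, 0, 0, 0, -0.86, 0, -2.35, 1, -0.006, 0.015, -0.019, 2.27, 1.49, -1.5, 1, -0.006, 0.015, -0.019, 2.27, 1.54, -1.5, 1, -0.006, 0.015, -0.019, 2.27, 1.6, -1.5, 1, -0.006, 0.015, -0.019, 2.28, 1.65, -1.5, 1, -0.006, 0.015, -0.019, 2.27, 1.71, -1.5, 1, -0.006, 0.015, -0.019, 2.27, 1.76, -1.5, 1, -0.006, 0.015, -0.019, 2.26, 1.82, -1.4, 1, -0.006, 0.015, -0.019, 2.26, 1.87, -1.4, 1, -0.006, 0.015, -0.019, 2.25, 1.93, -1.4, 1, -0.006, 0.015, -0.019, 2.23, 1.98, -1.4, 1, -0.006, 0.015, -0.019, 2.23, 2.03, -1.4, 1, 0, 0, 0, 0, 0, 0, 1])

```text
time: 54.08
position: [0.2909, 0.4445, 0.2043]
tcp_rot: [[-0.93, 0.324, 0.173], [0.319, 0.946, -0.054], [-0.181, 0.005, -0.984]]
contact_force: [-0.2, -0.6, -0.1]
finger_gap: 1.003
finger_force: 0.0
```

```bash
cat > fin.py <<'E'
from ov import *
D={n:cap(n) for n in('top','scene')}; pickle.dump(D,open('f1.pkl','wb')); bg=pickle.load(open('d0.pkl','rb'))
s=telemetry.get_state(); print(s['time'],s['position'])
for n in D:
    V=[View(D[n],box(D[n],[[.41,.17,0],[.42,.15,0],[.44,.2,.018],[.57,.07,.01],[.42,.19,0]],6))]
    r=solve(m_pl,V,[.512,.113,-.56]); print('pliers',n,r.x,r.fun)
    for q in('wash_bottle','flux_bottle','screw_tin'):
        a=pt(n,q)[:1]; print(n,q,[(x.round(1),round(y,2)) for x,y in a])
R,t,K=cam(D['top']); m=optics.silhouettes('top','pliers')[0]; vv,uu=np.nonzero(m['pixels']); z=[world(D['top'],u,v,D['top']['z_map'][v,u])[2] for u,v in zip(uu,vv)]; print('pliers heights',np.percentile(z,[5,50,95]),m['p'])
E
python3 fin.py; python3 cal.py | tail -3
```

```text
54.175 [0.2925 0.4411 0.2034]
pliers top [ 0.5162  0.1086 -0.5563] 106.56717362737368
top wash_bottle [(array([209.1, 225. ]), 0.8)]
top flux_bottle [(array([329.7, 170. ]), 0.61)]
top screw_tin [(array([436.6, 214. ]), 0.68)]
pliers scene [ 0.5164  0.1144 -0.5294] 407.55083309416204
scene wash_bottle [(array([215.9, 192.2]), 0.87)]
scene flux_bottle [(array([343.8, 210.2]), 0.78)]
scene screw_tin [(array([423.5, 300.9]), 0.74)]
pliers heights [0.0014 0.0157 0.0217] 0.59
['top'] c [-1.1 -1.4  2.1] tilt [-7.1  3.5 -7.8] th 0.019 8.21 all th [np.float64(0.019), np.float64(0.043), np.float64(0.038)]
['scene'] c [-2.7  0.9  0.9] tilt [-0.8 -3.  -4.7] th 0.03 11.29 all th [np.float64(0.03), np.float64(-0.015), np.float64(0.013)]
['top', 'scene'] c [-2.8 -0.8  2.1] tilt [-5.1  4.  -8.3] th 0.038 20.07 all th [np.float64(0.021), np.float64(0.032), np.float64(0.038)]
```

```bash
python3 -c "
from station import arm; print(arm.sign_off())"
```

```text
the job is handed in; nothing more can be done
None
```

I handed the job in at about 54 s: the ring is on the shaft, by my measurements in the groove with about 0.02–0.04 rad of spread left (so fully home is likely but not certain), and the pliers lie flat with both bottles and the tin still standing. The ring slipped off the pins once on the shaft, so I picked it up again with the pliers and pressed its back lobe in with their nose.

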